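# Clamp a module under the swing strap of its fixture

### The arm

A 6-joint arm with a two-finger parallel gripper is mounted at the origin on a cart in front of the work surface, level with it; the furniture and walls round the work are solid. World frame = base frame: x ahead of the robot, y to its left, z up, the work surface at z = 0. Lengths are in m, angles in rad, forces in N, time in s.
With the tool pointing down it reaches from about 0.25 to 0.725 m from the base axis. Payload 4 kg.
Tool frame: the origin (TCP) lies midway between the tips of the shut fingers; the grasp point (between the pads) lies 19 mm behind it; z points along the fingers, y is the direction in which the jaws open and shut (so a half turn about z gives the same grasp; the last joint's range is limited). The gripper opens to 85 mm and grips with 20 to 120 N. Pads are 22 mm wide; open, the fingers measure 114 mm over their backs; the gripper's body (76 mm by 85 mm) begins 54 mm behind the grasp point. The pads swing forward as they close: fully open they stand 13 mm farther back than shut.
Start: joints at [-1.255, 0.241, 0.005, 1.335, 0, 1.571], TCP at [0.155, -0.475, 0.201] pointing down, gripper open.
Joint ranges: [-2.72, 2.72], [-1.05, 1.87], [-1.09, 1.28], [-1.99, 2.15], [-1.42, 1.44], [-3.14, 3.14]. Speed limits (rad/s): [2.79, 2.79, 3.14, 3.14, 3.14, 3.14].

### API

Orientations are given as a unit quaternion [x, y, z, w].
In Python, from workcell import bot gives the robot as it stands.
- The arm moves only by the shell command python3 -m inch 'ROWS'. ROWS is JSON, a list of rows, each a list of 5 numbers: the shift along the tool's x, y, z scaled (see below), then the turn about the tool's z scaled (see below), then the closure, from 0 (fully open) to 1 (shut). A call has 1 to 10 rows; each row is the pose to reach, as a shift and turn from the pose commanded when the call began, along the tool's axes at that moment; what a row does not reach only later rows make up. The controller multiplies each number of a shift by 100 cm and each number of a turn by 120 degrees. A row lasts 1/8 s, in which the tool goes at most 62.5 mm and 10.7 degrees, less where a joint would pass 70% of its speed; a pose out of reach is approached as far as the arm can. A call with a number of a shift or a turn outside -1 to 1 is refused whole. A call with a gripper value outside its range is refused whole. The fingers move at their own pace and stop on an object; the grip force is fixed at half the most. Time passes only in rows, so rows that repeat a pose let the fingers close. It gives the time, the measured TCP pose, the force and the opening at its end, in the units of the state.
- bot.get_obs(): the state, without advancing time (a new reading comes with each control period).
- bot.camera(name): name is "scene" or "top" or "wrist"; returns the picture (480x640x3 uint8, red, green, blue); there is no depth.
- bot.calibration(name): a dict with "intrinsics" (3x3 intrinsics, pixels), "xyz" and "attitude" of the camera in the world; the wrist camera has in their place "tool_from_camera" (4x4, takes a point from camera to tool coordinates, whose origin is the TCP and whose axes are the flange's). Camera axes: x right, y down, z forward; pixel columns grow to the right and rows downward; lengths in m; the calibration is good to about 2 mm. The wrist camera is an equidistant fisheye: a pixel r from the principal point sees the ray r / f radians off the axis. A picture is of the moment at which its call begins: read the wrist's pose just before it. calibration takes no time and is no camera call.
- bot.job_done(): hands the job in, once; it reports no verdict.
Trained networks look in the newest picture that a camera, given by its name, has taken for a name from the list of things; names that differ only in an ending like _2 or _b are one class to them, and where a whole thing is asked for, a point or a joint stands for the part that bears it (a point fixed in the world has none). Each returns a list of dicts, best first, with "score" (0 to 1); they miss things now and then, are a little off and sometimes report something else, mostly with a low value. They report only what shows in the picture. A call takes as long as a camera call. They do not tell look-alikes from the thing itself.
- bot.masks_of(camera, target): "pixels" (480x640 bool, what is visible of it) and "extent" ([left, top, width, height] as shares, 0 to 1, of the picture: columns of its width, rows of its height, round what is visible of it).
- bot.spot_point(camera, target): "point" ([column, row] as shares, 0 to 1, of the picture: columns of its width, rows of its height: a listed point, or the origin of a listed thing).
The state is a dict: "clock": time; "joint_pos": joint angles; "joint_vel": joint speeds; "tau": joint torques, N m; "eef_pos": TCP position; "tool_rot": TCP orientation; "ft_force": force on the tool from outside, world axes, zero at the start; "ft_torque": the same for the moment, N m; "grip_width": finger opening in m.
Only numpy, scipy, OpenCV 4.12 (cv2) and the standard library are available. Lean on these libraries where they do the work, as an engineer would, in place of code of your own. Each camera call takes 0.05 s, during which the arm holds its last target.

### The job

A cover module lies only part-way into the nest of the clamping fixture. Push it along the nest fully home against the end stop, then swing the loose slotted strap off its parking rest until its slot drops over the wing bolt and the strap lies flat on the module, and turn the wing bolt a quarter turn clockwise (from above) so that its wing lies across the slot and locks the strap. Leave the tape roll, the parts bin and the sample box where they are.

Things in the scene. Friction and masses are not known exactly. Their poses are not given: they have to be found in the camera images.
- fixture: Fixed clamping fixture: dark steel base plate 200 x 200 mm, 12 mm thick, flat on the worktop, its centre at y = -8 mm. Origin: on the worktop under the middle of the nest. In its axes (mm): pivot bolt at (75, 0), wing bolt at (-75, 0), nest channel along y at x = 0, parking rest on the -y side. Heights below are above the worktop.
- nest_home (a point): Where the module's origin lies when home: top of the white nest pad, 16 mm up, at fixture (0, 0). The pad is 30 mm wide, y = -47 to 89. Axes as the fixture's. White side guides, 24.6 mm apart, 22 mm high, from y = -37 to 13 with flared mouths to y = 26. End stop (24 mm high) has its face at y = -33, so the module goes home by sliding in the fixture's -y direction.
- module: Black moulded cover module, 22 (x) x 66 (y) x 7 (z) mm, about 20 g. Origin: centre of its underside. It lies flat on the nest pad, long axis along the fixture's y, front end between the guides, 20 to 38 mm short of the end stop. When home, its free rear end is at fixture y = +33 mm, 7 mm behind the flared mouths.
- strap: Flat steel strap 217 x 34 x 5 mm, about 0.2 kg, loose on the pivot bolt (11.5 mm hole, 8 mm shank: it swings, tilts, cannot come off). Origin: pivot hole, at the underside; it runs along its own -x to a round tip at x = -200. Closed: axes parallel to the fixture's, level, underside 30 mm up. A rubber foot 75 mm from the origin then stands on the module.
- slot_center (a point): Centre of the strap's slot, at the strap's underside, 150 mm from its origin; slot 42 mm (lengthwise) x 15 mm. Parked at the start: strap swung 0.45 to 0.8 rad counter-clockwise (from above) from closed, tip on the fixture's -y side, sloping up 0.12 rad on the parking rest; underside 49 mm up at the slot, 55 mm at the tip.
- rest_end (a point): Top of the white arc-shaped parking rest, at its end next to the wing bolt, 18 mm (fixture -y) from the line between the bolts. The arc is 104 to 128 mm from the pivot bolt, 44 to 47 mm high and 0.95 rad long. Pushed sideways (about 1 N) the strap slides along it, passes just above the wing, and off its end falls 18 mm with the slot round the wing bolt.
- pivot_bolt (a point): On the axis of the fixed pivot bolt, 30 mm up, at the top of the round boss (22 mm diameter) that carries the strap. The bolt's hex head has its underside 40.5 mm and its top 47.5 mm up.
- wing_center (a point): Middle of the wing of the wing bolt: a steel bar 34 mm long, 9 mm wide, 9 mm high on an upright 9 mm shank, 150 mm from the pivot bolt; the bar's underside is 36.5 mm and its top 45.5 mm (a small hub 46.5 mm) up. The point's x axis runs along the bar.
- wing_bolt (a joint): Turn of the wing bolt, rad: 0 = wing along the line between the bolts (the slot can drop over it), grows clockwise seen from above, 1.57 = wing across the strap, locked; stop at 1.62. Starts at 0 to 0.1; light friction (0.03 N m), stays where left.
- tape_roll: Roll of black tape lying flat, 64 mm wide, 19 mm high. Origin: centre of its underside. Not to be disturbed.
- bin_1: Blue open-front parts bin 142 x 104 x 62 mm. Origin: centre of its underside. Not to be disturbed.
- sample_box: Small pale grey sample box with a clear lid, 84 x 110 x 40 mm. Origin: centre of its underside. Not to be disturbed.
Things that resemble listed ones, but are neither listed nor needed, are in the scene too. What is shaped like the module but green is not meant.

How it is judged:
On the way, in this order (a step that is already met when the one before it is completed fails the run):
1. the module is home against the end stop (y of module in the frame of fixture below 0.003 m and angle between the y axis of module and the y axis of fixture, either way round below 0.1 rad), for 0.2 s.
2. the strap's slot has dropped over the wing bolt (horizontal distance between slot_center and wing_center below 0.008 m and z of slot_center in the frame of fixture below 0.0335 m and value of joint wing_bolt below 0.5 rad), for 0.2 s.
At the end, for the whole second after the job is handed in: The module is home within 3 mm of the end stop; the strap lies level on it, its slot centre within 8 mm of the wing bolt's axis and its underside within 3.5 mm of the closed height; the wing is turned at least 1.25 rad across the slot; all at rest (y of module in the frame of fixture between -0.003 and 0.003 m and x of module in the frame of fixture between -0.004 and 0.004 m and z of module in the frame of fixture below 0.018 m and horizontal distance between slot_center and wing_center below 0.008 m and z of slot_center in the frame of fixture below 0.0335 m and angle between strap's own z axis and vertical below 0.04 rad and value of joint wing_bolt above 1.25 rad and linear speed of each of strap, module below 0.01 m/s); the robot touches nothing.
It fails at once if the tape roll was moved by more than 20 mm (distance of tape_roll from where it was at the start of the episode above 0.02 m).
It fails at once if the parts bin was moved by more than 20 mm (distance of bin_1 from where it was at the start of the episode above 0.02 m).
It fails at once if the sample box was moved by more than 20 mm (distance of sample_box from where it was at the start of the episode above 0.02 m).
It also fails if it takes over 58 s, if anything falls off the work surface, if the arm or the gripper's body presses on something with over 40 N, if the wrist force passes 120 N, or if a joint passes its speed limit or range.

## Working session

There is one attempt and no reset: what is moved stays moved. The work goes in short steps, Python scripts to look and compute and a shell command to move; the robot and the scene stay as the last step left them, time stands still between calls to the robot, and variables do not carry over. Pictures are saved under pics/ and viewed, and the job is handed in when it is done.

```bash
ls; mkdir -p pics; cat > h.py <<'E'
from workcell import bot
import numpy as np, cv2
from scipy.spatial.transform import Rotation as R
def snap(name,fn):
    o=bot.get_obs(); im=bot.camera(name); cv2.imwrite('pics/'+fn,im[:,:,::-1]); return o,im
E
python3 - <<'E'
from h import *
for c in ['scene','top','wrist']:
    o,im=snap(c,c+'0.png'); print(c,bot.calibration(c))
print(o)
for c in ['scene','top']:
    for t in ['module','nest_home','strap','slot_center','rest_end','pivot_bolt','wing_center','fixture','tape_roll','bin_1','sample_box']:
        r=bot.spot_point(c,t); print(c,t,[(np.round(np.array(d['point'])*[640,480],1),round(d['score'],2)) for d in r])
E
```

```text
pics
scene {'intrinsics': array([[460.8200628 ,   0.        , 317.83659432],
       [  0.        , 460.8200628 , 250.4842033 ],
       [  0.        ,   0.        ,   1.        ]]), 'xyz': array([0.18644644, 0.46121964, 0.65964133]), 'attitude': array([-0.21931054,  0.87027319, -0.42922759,  0.10144525])}
top {'intrinsics': array([[539.28101222,   0.        , 314.09267572],
       [  0.        , 539.28101222, 241.37668847],
       [  0.        ,   0.        ,   1.        ]]), 'xyz': array([ 0.50359182, -0.2413356 ,  0.99409658]), 'attitude': array([-0.70152902,  0.71248662, -0.00610902,  0.01351015])}
wrist {'intrinsics': array([[371.64829954,   0.        , 318.04388677],
       [  0.        , 371.64829954, 240.88202493],
       [  0.        ,   0.        ,   1.        ]]), 'tool_from_camera': array([[ 3.49256402e-04, -9.66147743e-01, -2.57989179e-01,
         6.55965675e-02],
       [ 9.99999736e-01,  1.73160542e-04,  7.05291766e-04,
        -9.27729759e-04],
       [-6.36742502e-04, -2.57989357e-01,  9.66147549e-01,
        -1.74207298e-01],
       [ 0.00000000e+00,  0.00000000e+00,
[... 1262 characters left out ...]
, 294.3]), 0.84), (array([287.6, 290.7]), 0.65), (array([294.5, 287.6]), 0.31)]
top module [(array([264.4, 215.7]), 0.96), (array([393.9, 233.5]), 0.71), (array([417.2, 339.5]), 0.45)]
top nest_home [(array([316.1, 258.5]), 0.75), (array([278.9, 247. ]), 0.16)]
top strap [(array([289.6, 180.7]), 0.63)]
top slot_center [(array([313.4, 259. ]), 0.73)]
top rest_end [(array([277.7, 244.1]), 0.86)]
top pivot_bolt [(array([289.4, 178.4]), 0.96)]
top wing_center [(array([259.7, 259.2]), 0.67)]
top fixture [(array([278.9, 221.7]), 0.64)]
top tape_roll [(array([339.2, 341.1]), 0.8)]
top bin_1 [(array([416.6, 342.8]), 0.67), (array([313.6, 259.1]), 0.57)]
top sample_box [(array([213. , 131.8]), 0.89)]
```

View pics/top0.png

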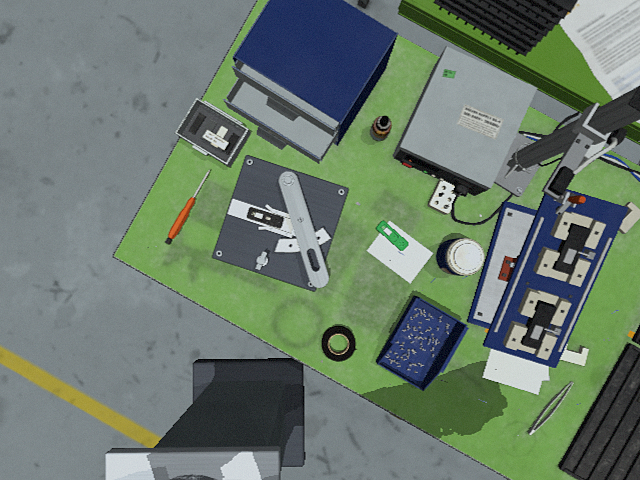

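View pics/scene0.png

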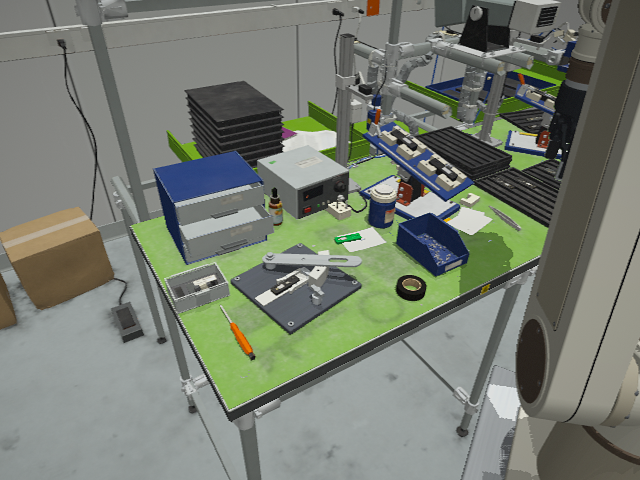

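```bash
python3 - <<'E'
import cv2
im=cv2.imread('pics/top0.png'); c=im[120:320,190:430]; cv2.imwrite('pics/topcrop.png',cv2.resize(c,None,fx=3,fy=3,interpolation=cv2.INTER_CUBIC))
E
```

```text
(no output)
```

View pics/topcrop.png

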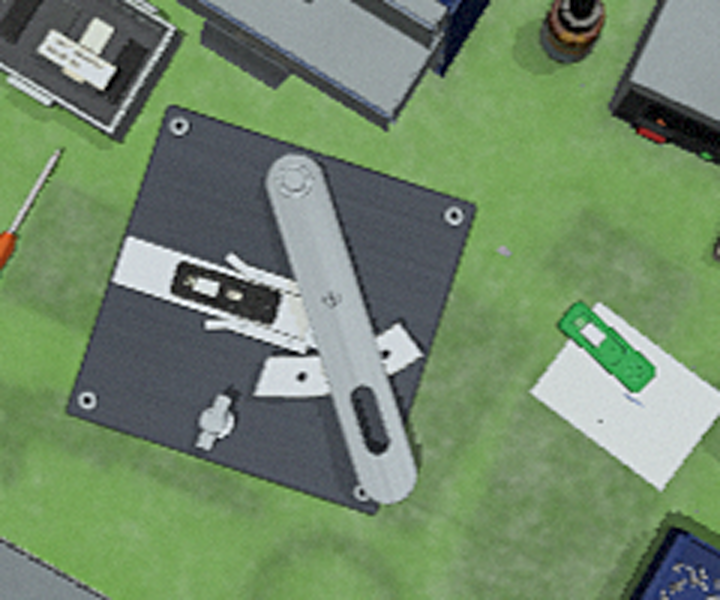

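The candidates for the module are the black part in the nest at top (264,216) and the green part at (394,234). Only the black one fits the description, since it lies on the nest pad between the guides and the green one is ruled out by the text. The strap runs from the pivot at (289,180) to its tip at about (320,283), and the wing bolt is at (262,260).

```bash
cat >> h.py <<'E'
def ray(c,px):
    k=bot.calibration(c);K=k['intrinsics']
    d=R.from_quat(k['attitude']).as_matrix()@np.linalg.solve(K,[px[0],px[1],1.]);return k['xyz'],d
def atz(c,px,z):
    p,d=ray(c,px);return p+d*(z-p[2])/d[2]
def proj(c,P):
    k=bot.calibration(c);q=k['intrinsics']@(R.from_quat(k['attitude']).as_matrix().T@(np.array(P)-k['xyz']));return q[:2]/q[2]
def tri(obs):
    A=np.zeros((3,3));b=np.zeros(3)
    for p,d in obs:
        d=d/np.linalg.norm(d);M=np.eye(3)-np.outer(d,d);A+=M;b+=M@p
    x=np.linalg.solve(A,b);res=[np.linalg.norm((np.eye(3)-np.outer(d,d)/(d@d))@(x-p)) for p,d in obs];return x,res
def wray(o,px):
    k=bot.calibration('wrist');K=k['intrinsics'];T=k['tool_from_camera']
    u=np.array([(px[0]-K[0,2])/K[0,0],(px[1]-K[1,2])/K[1,1]]);th=np.hypot(*u)
    v=np.r_[u/max(th,1e-9)*np.sin(th),np.cos(th)]
    Rt=R.from_quat(o['tool_rot']).as_matrix();return o['eef_pos']+Rt@T[:3,3],Rt@T[:3,:3]@v
def wproj(o,P):
    k=bot.calibration('wrist');K=k['intrinsics'];T=k['tool_from_camera']
    Rt=R.from_quat(o['tool_rot']).as_matrix();v=T[:3,:3].T@(Rt.T@(np.array(P)-o['eef_pos'])-T[:3,3])
    th=np.arctan2(np.hypot(v[0],v[1]),v[2]);u=v[:2]/np.hypot(v[0],v[1])*th;return u*K[0,0]+K[:2,2]
E
python3 - <<'E'
from h import *
c=lambda x,y:(190+(x+.5)/3-.5,120+(y+.5)/3-.5)
piv=atz('top',c(294,180),.0475); wing=atz('top',c(214,421),.0465)
print('piv',piv,'wing',wing,np.linalg.norm((piv-wing)[:2]))
cor=[atz('top',c(*p),.012) for p in [(180,126),(454,216),(363,492),(87,400)]]
print(np.round(cor,4)); print('centre',np.mean(cor,0))
print('mod',atz('top',c(226,292),.023), 'ends',atz('top',c(176,278),.023),atz('top',c(279,306),.023))
print('slot',atz('top',c(370,418),.054))
for n,p in [('tape',(339,342)),('bin',(423,341)),('box',(213,132))]: print(n,atz('top',p,.02))
m=(cor[0]+cor[3])/2-(cor[1]+cor[2])/2; print('tri piv',tri([ray('top',c(294,180)),ray('scene',(267,260))]))
E
```

```text
piv [ 0.63946631 -0.18672397  0.0475    ] wing [ 0.49867863 -0.13777976  0.0465    ] 0.14905269665345566
[[ 0.6788 -0.1155  0.012 ]
 [ 0.6209 -0.2818  0.012 ]
 [ 0.4541 -0.2239  0.012 ]
 [ 0.5124 -0.0569  0.012 ]]
centre [ 0.56657969 -0.16949992  0.012     ]
mod [ 0.57603384 -0.14342044  0.023     ] ends [ 0.58496375 -0.11339223  0.023     ] [ 0.56708517 -0.17521987  0.023     ]
slot [ 0.49907312 -0.22931969  0.054     ]
tape [ 0.34914602 -0.27332337  0.02      ]
bin [ 0.34887339 -0.42397318  0.02      ]
box [ 0.73280841 -0.05033214  0.02      ]
tri piv (array([ 0.64438407, -0.18450034,  0.02589864]), [np.float64(0.0020393395866226197), np.float64(0.0020393395866226487)])
```

View pics/wrist0.png

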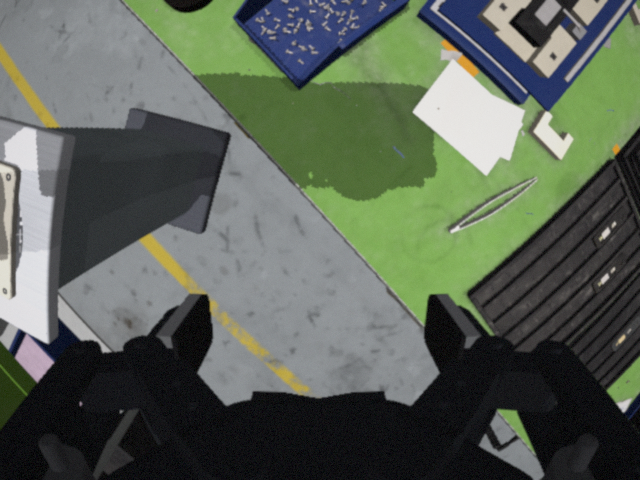

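```bash
cat >> h.py <<'E'
FO=np.array([.5692,-.1622]); FA=-.337
def fx(x,y,z): 
    c,s=np.cos(FA),np.sin(FA);return np.array([FO[0]+c*x-s*y,FO[1]+s*x+c*y,z])
def tofx(P):
    c,s=np.cos(FA),np.sin(FA);d=np.array(P)[:2]-FO;return np.array([c*d[0]+s*d[1],-s*d[0]+c*d[1],P[2]])
def go(P,yaw=None,o=None):
    o=o or bot.get_obs();M=R.from_quat(o['tool_rot']).as_matrix();s=M.T@(np.array(P)-o['eef_pos'])
    y0=np.arctan2(M[1,0],M[0,0]);t=0 if yaw is None else -((yaw-y0+np.pi)%(2*np.pi)-np.pi)
    print('shift',np.round(s,4),'turn',round(np.degrees(t)/120,4),'yaw',round(y0,3))
def st():
    o=bot.get_obs();M=R.from_quat(o['tool_rot']).as_matrix();print('t',o['clock'],'fx',np.round(tofx(o['eef_pos']),4),'yaw-FA',round(np.arctan2(M[1,0],M[0,0])-FA,3),'F',np.round(o['ft_force'],1),'w',round(o['grip_width'],4),'zaxis',np.round(M[:,2],3));return o
E
python3 - <<'E'
from h import *
go(fx(0,.08,.2),FA+np.pi/2)
E
```

```text
shift [ 0.5393 -0.2326  0.0007] turn -0.4383 yaw 0.316
```

```bash
python3 -m inch '[[0.54,-0.233,0,-0.438,1],[0.54,-0.233,0,-0.438,1],[0.54,-0.233,0,-0.438,1],[0.54,-0.233,0,-0.438,1],[0.54,-0.233,0,-0.438,1],[0.54,-0.233,0,-0.438,1],[0.54,-0.233,0,-0.438,1],[0.54,-0.233,0,-0.438,1],[0.54,-0.233,0,-0.438,1],[0.54,-0.233,0,-0.438,1]]'
python3 -c "
from h import *
st();snap('wrist','w1.png')"
```

```text
clock: 2.5
eef_pos: [0.5983, -0.0832, 0.2]
tool_rot: [0.815, 0.58, 0.0, -0.0]
ft_force: [-0.4, -0.3, -0.9]
grip_width: 0.0005
t 2.5 fx [0.0013 0.0842 0.2   ] yaw-FA 1.574 F [-0.4 -0.3 -0.9] w 0.0005 zaxis [ 0.  0. -1.]
```

View pics/w1.png

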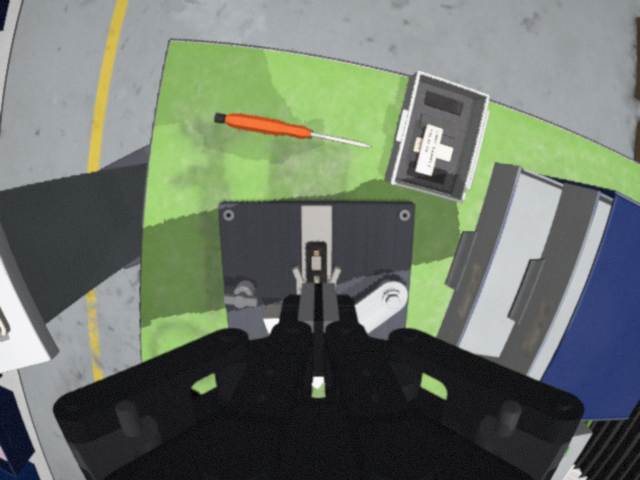

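The wrist picture shows the nest pad end at (316,206), the module rear at (316,243), the pivot head at (394,296) and the wing at (240,294). I'll compare these with predictions from my fixture frame.

```bash
python3 - <<'E'
from h import *
o=bot.get_obs()
for n,P in [('padend',fx(0,.089,.016)),('piv',fx(.075,0,.0475)),('wing',fx(-.075,0,.0465)),('rear',fx(0,.053,.023)),('rear18',fx(0,.053,.016))]: print(n,wproj(o,P))
for a,b,n in [((394,296),(289-.2,180-.2),'piv')]:
    x,r=tri([wray(o,a),ray('top',b)]);print(n,x,tofx(x),r)
for n,px,z in [('padend',(316,206),.016),('piv',(394,296),.0475),('rear',(316,242.5),.023)]:
    p,d=wray(o,px);q=p+d*(z-p[2])/d[2];print(n,tofx(q))
for t in ['pivot_bolt','wing_center','module']:
    print(t,[(np.array(d['point'])*[640,480],d['score']) for d in bot.spot_point('wrist',t)])
im=cv2.imread('pics/w1.png')[180:330,200:430];cv2.imwrite('pics/w1c.png',cv2.resize(im,None,fx=3.4,fy=3.4,interpolation=cv2.INTER_CUBIC))
E
```

```text
padend [315.66840371 209.06690996]
piv [392.01153481 305.69641999]
wing [238.80298973 304.5602232 ]
rear [315.51255954 246.50065385]
rear18 [315.54995907 244.60119195]
piv [ 0.64419786 -0.18774701  0.02585909] [0.07922661 0.00068858 0.02585909] [np.float64(0.0018976336411415167), np.float64(0.0018976336411413396)]
padend [0.00031271 0.09204241 0.016     ]
piv [0.07618055 0.01034617 0.0475    ]
rear [0.00046473 0.05706819 0.023     ]
pivot_bolt [(array([386.496, 293.904]), 0.93)]
wing_center [(array([239.872, 301.104]), 0.85)]
module []
```

View pics/w1c.png

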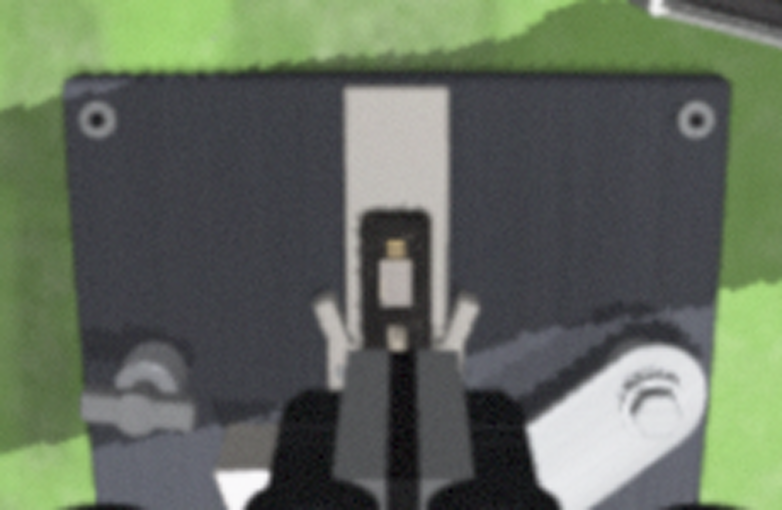

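```bash
python3 -m inch '[[0,0.001,0.05,0,1],[0,0.001,0.1,0,1],[0,0.001,0.15,0,1],[0,0.001,0.17,0,1],[0,0.001,0.178,0,1],[0,0.001,0.181,0,1],[0,0.001,0.181,0,1]]'
python3 -c "
from h import *
st();snap('wrist','w2.png');snap('scene','s2.png');
im=cv2.imread('pics/s2.png')[220:340,220:380];cv2.imwrite('pics/s2c.png',cv2.resize(im,None,fx=5,fy=5,interpolation=cv2.INTER_CUBIC))"
```

```text
clock: 3.58
eef_pos: [0.5979, -0.087, 0.021]
tool_rot: [0.816, 0.578, 0.001, 0.001]
ft_force: [0.3, 0.3, -0.3]
grip_width: -0.0003
t 3.575 fx [0.0022 0.0805 0.021 ] yaw-FA 1.57 F [ 0.3  0.3 -0.3] w -0.0003 zaxis [ 0.002 -0.    -1.   ]
```

View pics/w2.png

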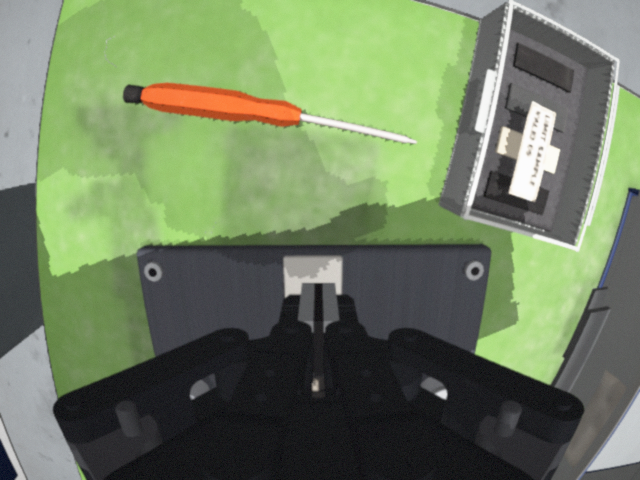

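View pics/s2c.png

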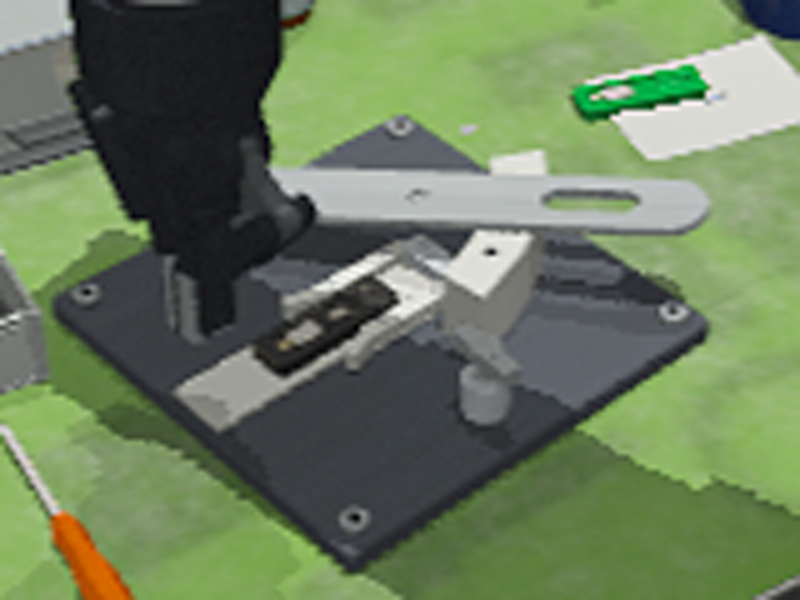

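```bash
python3 - <<'E'
from h import *
o=st()
c=lambda p:np.round((p-[220,220]+.5)*5-.5)
print('tcp',c(proj('scene',o['eef_pos'])))
print('padend',c(proj('scene',fx(0,.089,.016))),'padcorner',c(proj('scene',fx(.015,.089,.016))),c(proj('scene',fx(-.015,.089,.016))))
print('piv',proj('scene',fx(.075,0,.0475)),'wing',c(proj('scene',fx(-.075,0,.0465))))
for xy in [(-.09,.081),(.09,.081),(-.09,-.1),(.09,-.1)]: print('corner',xy,c(proj('scene',fx(*xy,.012))))
snap('top','t2.png')
im=cv2.imread('pics/t2.png')[120:320,190:430];cv2.imwrite('pics/t2c.png',cv2.resize(im,None,fx=3,fy=3,interpolation=cv2.INTER_CUBIC))
E
```

```text
t 3.675 fx [0.0024 0.0808 0.0211] yaw-FA 1.57 F [-0.1 -0.5  0. ] w -0.0001 zaxis [ 0.003 -0.    -1.   ]
tcp [207. 381.]
padend [195. 402.] padcorner [172. 383.] [218. 422.]
piv [269.73706778 252.30129176] wing [486. 339.]
corner (-0.09, 0.081) [355. 522.]
corner (0.09, 0.081) [ 83. 291.]
corner (-0.09, -0.1) [683. 311.]
corner (0.09, -0.1) [404. 121.]
```

View pics/t2c.png

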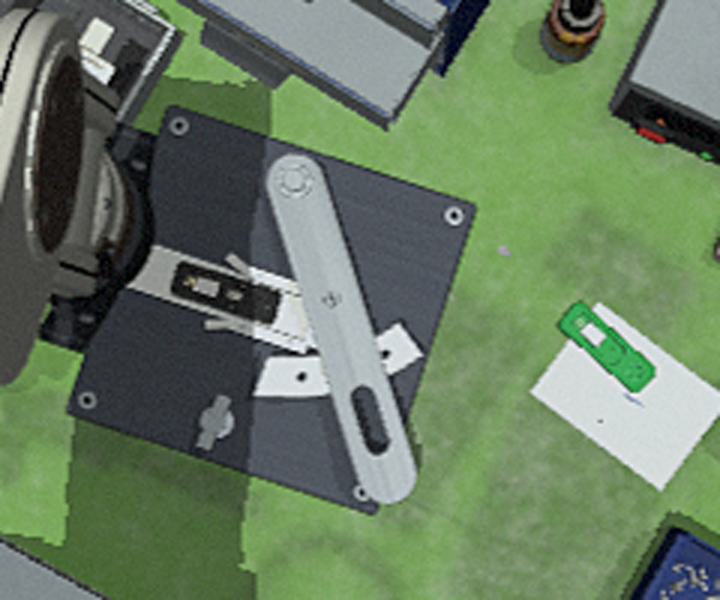

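```bash
python3 - <<'E'
from h import *
o=st(); M=R.from_quat(o['tool_rot']).as_matrix()
for dx in (-.011,0,.011):
  for dz in (-.02,0):
    print(dx,dz,np.round(wproj(o,o['eef_pos']+M@[dx,0,dz]),1))
im=cv2.imread('pics/w2.png')[230:400,220:420];cv2.imwrite('pics/w2c.png',cv2.resize(im,None,fx=3.5,fy=3.5,interpolation=cv2.INTER_CUBIC))
im=cv2.imread('pics/s2.png')[255:315,230:310];cv2.imwrite('pics/s2d.png',cv2.resize(im,None,fx=8,fy=8,interpolation=cv2.INTER_CUBIC))
E
```

```text
t 3.725 fx [0.0023 0.0809 0.021 ] yaw-FA 1.57 F [0.5 1.  0.3] w -0.0002 zaxis [ 0.002 -0.    -1.   ]
-0.011 -0.02 [318.3 316.1]
-0.011 0 [318.3 298.7]
0 -0.02 [318.3 294.3]
0 0 [318.3 278.6]
0.011 -0.02 [318.3 271.4]
0.011 0 [318.3 257.7]
```

View pics/w2c.png

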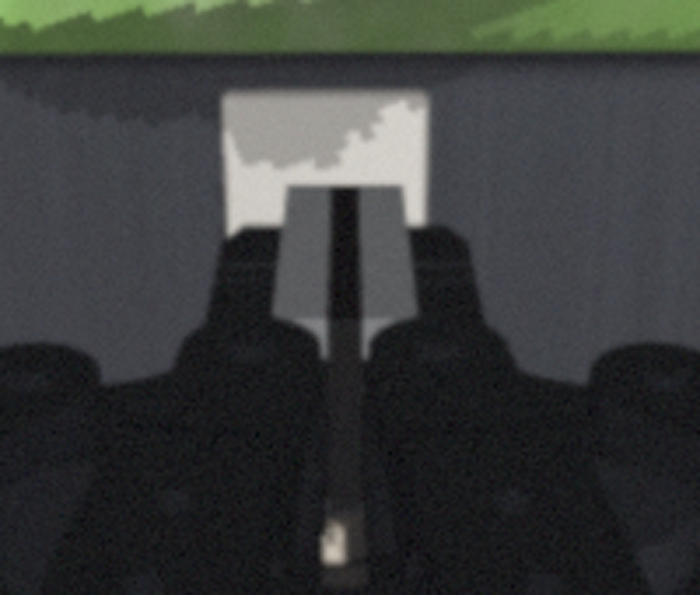

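View pics/s2d.png

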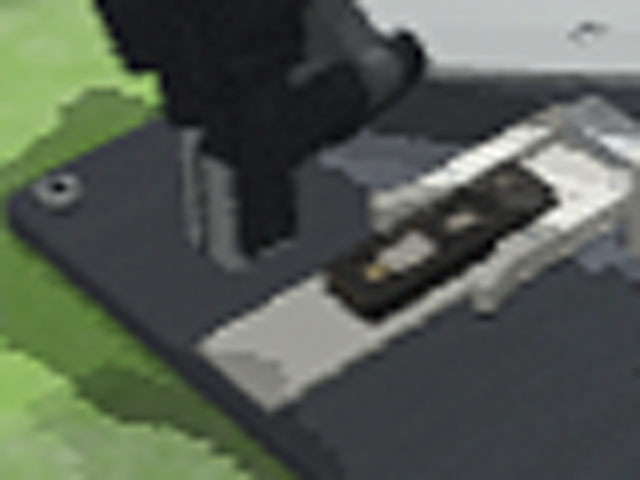

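The wrist and scene pictures both suggest the finger tips end 10 to 15 mm above the reported TCP. I'll settle it by touching the pad gently.

```bash
for i in 1; do python3 -m inch '[[0,0.002,0.002,0,1],[0,0.002,0.003,0,1],[0,0.002,0.003,0,1]]'; python3 -m inch '[[0,0,0.001,0,1],[0,0,0.001,0,1]]';python3 -m inch '[[0,0,0.001,0,1],[0,0,0.001,0,1]]';python3 -m inch '[[0,0,0.001,0,1],[0,0,0.001,0,1]]'; done | grep -E "eef|force"
```

```text
eef_pos: [0.5989, -0.087, 0.0165]
ft_force: [-0.4, -0.4, 0.3]
eef_pos: [0.5989, -0.087, 0.0155]
ft_force: [0.6, 0.4, 0.2]
eef_pos: [0.599, -0.0871, 0.0146]
ft_force: [0.6, 0.5, 0.4]
eef_pos: [0.5989, -0.0871, 0.0136]
ft_force: [-0.1, 0.4, 0.0]
```

```bash
(python3 -m inch '[[0,-0.003,0.001,0,1],[0,-0.003,0.002,0,1],[0,-0.003,0.002,0,1]]'; python3 -m inch '[[0,0,0.001,0,1],[0,0,0.002,0,1],[0,0,0.002,0,1]]';python3 -m inch '[[0,0,0.001,0,1],[0,0,0.001,0,1],[0,0,0.001,0,1]]') | grep -E "eef|force"; python3 -c "
from h import *
st()
snap('scene','s3.png');snap('wrist','w3.png')
im=cv2.imread('pics/s3.png')[245:315,230:320];cv2.imwrite('pics/s3d.png',cv2.resize(im,None,fx=8,fy=8,interpolation=cv2.INTER_CUBIC))"
```

```text
eef_pos: [0.5961, -0.0861, 0.0116]
ft_force: [1.2, 0.1, 0.7]
eef_pos: [0.5961, -0.0861, 0.0095]
ft_force: [-0.2, 0.1, 0.3]
eef_pos: [0.5962, -0.0861, 0.0087]
ft_force: [-0.2, -0.5, -0.4]
t 5.975 fx [0.0003 0.0808 0.0087] yaw-FA 1.57 F [-0.2 -0.5 -0.4] w 0.0001 zaxis [-0.  0. -1.]
```

View pics/s3d.png

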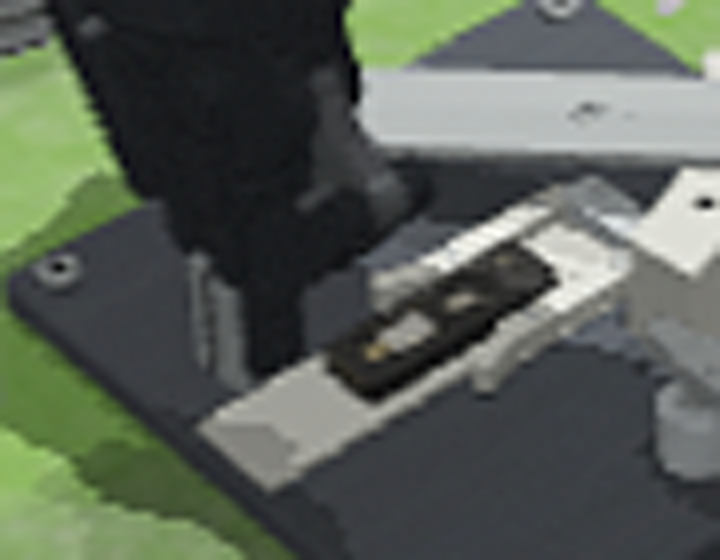

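```bash
(python3 -m inch '[[0,0,0.001,0,1],[0,0,0.002,0,1],[0,0,0.002,0,1]]'; python3 -m inch '[[0,0,0.001,0,1],[0,0,0.002,0,1],[0,0,0.002,0,1]]';python3 -m inch '[[0,0,0.001,0,1],[0,0,0.001,0,1],[0,0,0.001,0,1]]') | grep -E "eef|force"; python3 - <<'E'
from h import *
o=st(); M=R.from_quat(o['tool_rot']).as_matrix()
snap('wrist','w4.png')
for z in (.01,.016,.02,.025,.03): print(z,proj('scene',fx(0,.081,z)))
im=cv2.imread('pics/w4.png')[180:400,200:440];cv2.imwrite('pics/w4c.png',cv2.resize(im,None,fx=3,fy=3,interpolation=cv2.INTER_CUBIC))
E
```

```text
eef_pos: [0.5961, -0.0861, 0.0065]
ft_force: [-0.1, 0.0, 0.4]
eef_pos: [0.5961, -0.0861, 0.0046]
ft_force: [-0.2, -0.7, -0.4]
eef_pos: [0.5962, -0.0861, 0.0037]
ft_force: [-0.3, 0.2, 0.4]
t 7.2 fx [0.0003 0.0808 0.0037] yaw-FA 1.57 F [-0.3  0.2  0.4] w 0.0002 zaxis [-0.  0. -1.]
0.01 [261.93757913 300.38325385]
0.016 [261.75141628 298.21941763]
0.02 [261.62648755 296.76732721]
0.025 [261.4693948  294.94138296]
0.03 [261.31125702 293.10329193]
```

View pics/w4c.png

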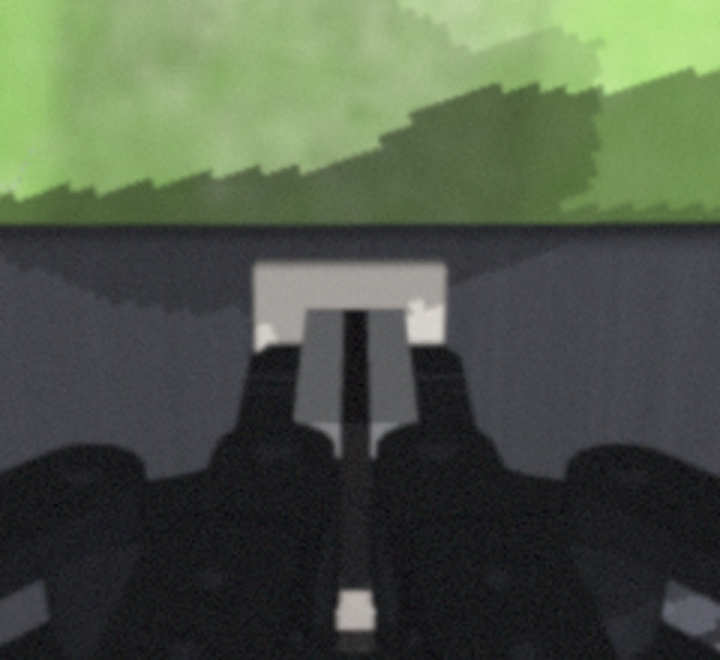

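```bash
(python3 -m inch '[[0,0,0.001,0,1],[0,0,0.001,0,1]]'; python3 -m inch '[[0,0,0.001,0,1],[0,0,0.001,0,1]]';python3 -m inch '[[0,0,0.001,0,1],[0,0,0.001,0,1]]';python3 -m inch '[[0,0,0.001,0,1],[0,0,0.001,0,1]]') | grep -E "eef|force"; python3 - <<'E'
from h import *
snap('scene','s5.png')
im=cv2.imread('pics/s5.png')[245:315,230:320];cv2.imwrite('pics/s5d.png',cv2.resize(im,None,fx=8,fy=8,interpolation=cv2.INTER_CUBIC))
E
```

```text
eef_pos: [0.5961, -0.0861, 0.0026]
ft_force: [0.8, -0.3, 0.8]
eef_pos: [0.5961, -0.0861, 0.0016]
ft_force: [0.5, -0.2, 1.3]
eef_pos: [0.5961, -0.0861, 0.0006]
ft_force: [-0.2, 0.3, -0.5]
eef_pos: [0.5961, -0.0861, -0.0004]
ft_force: [0.9, -0.3, 0.3]
```

View pics/s5d.png

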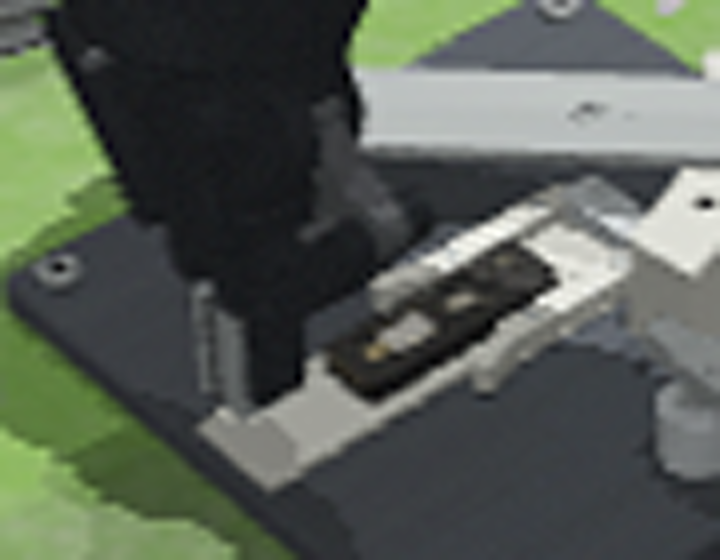

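```bash
(python3 -m inch '[[0,0,0.001,0,1],[0,0,0.001,0,1]]'; python3 -m inch '[[0,0,0.001,0,1],[0,0,0.001,0,1]]';python3 -m inch '[[0,0,0.001,0,1],[0,0,0.001,0,1]]') | grep -E "eef|force"
```

```text
eef_pos: [0.5961, -0.0861, -0.0014]
ft_force: [0.4, 0.1, -0.8]
eef_pos: [0.5961, -0.0861, -0.0024]
ft_force: [0.2, 0.1, -0.3]
eef_pos: [0.5961, -0.0861, -0.0034]
ft_force: [0.5, 0.1, -0.3]
```

```bash
(python3 -m inch '[[-0.002,0,0,0,1],[-0.004,0,0,0,1],[-0.006,0,0,0,1],[-0.008,0,0,0,1],[-0.01,0,0,0,1],[-0.012,0,0,0,1],[-0.012,0,0,0,1]]') | grep -E "eef|force"; python3 - <<'E'
from h import *
st()
snap('scene','s6.png')
im=cv2.imread('pics/s6.png')[245:315,230:320];cv2.imwrite('pics/s6d.png',cv2.resize(im,None,fx=8,fy=8,interpolation=cv2.INTER_CUBIC))
E
```

```text
eef_pos: [0.5922, -0.0976, -0.0033]
ft_force: [0.6, -0.5, 0.8]
t 9.925 fx [ 0.0003  0.0686 -0.0033] yaw-FA 1.57 F [ 0.6 -0.5  0.8] w -0.0 zaxis [-0. -0. -1.]
```

View pics/s6d.png

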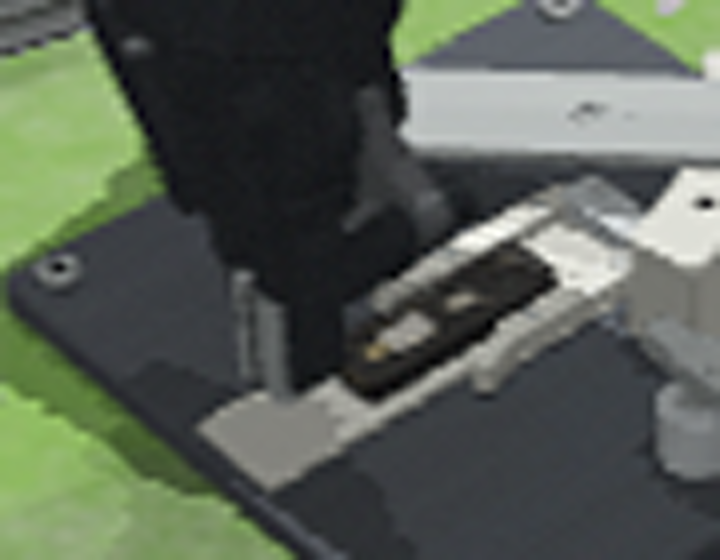

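```bash
(python3 -m inch '[[-0.002,0,0,0,1],[-0.004,0,0,0,1],[-0.006,0,0,0,1],[-0.008,0,0,0,1],[-0.01,0,0,0,1],[-0.012,0,0,0,1],[-0.014,0,0,0,1],[-0.016,0,0,0,1],[-0.016,0,0,0,1]]') | grep -E "eef|force"; python3 - <<'E'
from h import *
st()
snap('scene','s7.png');snap('top','t7.png')
im=cv2.imread('pics/s7.png')[245:315,230:320];cv2.imwrite('pics/s7d.png',cv2.resize(im,None,fx=8,fy=8,interpolation=cv2.INTER_CUBIC))
im=cv2.imread('pics/t7.png')[180:280,220:330];cv2.imwrite('pics/t7d.png',cv2.resize(im,None,fx=6,fy=6,interpolation=cv2.INTER_CUBIC))
E
```

```text
eef_pos: [0.5869, -0.1127, -0.0033]
ft_force: [0.2, -0.5, -0.3]
t 11.1 fx [ 0.0003  0.0526 -0.0033] yaw-FA 1.57 F [ 0.2 -0.5 -0.3] w 0.0002 zaxis [-0.  0. -1.]
```

View pics/s7d.png

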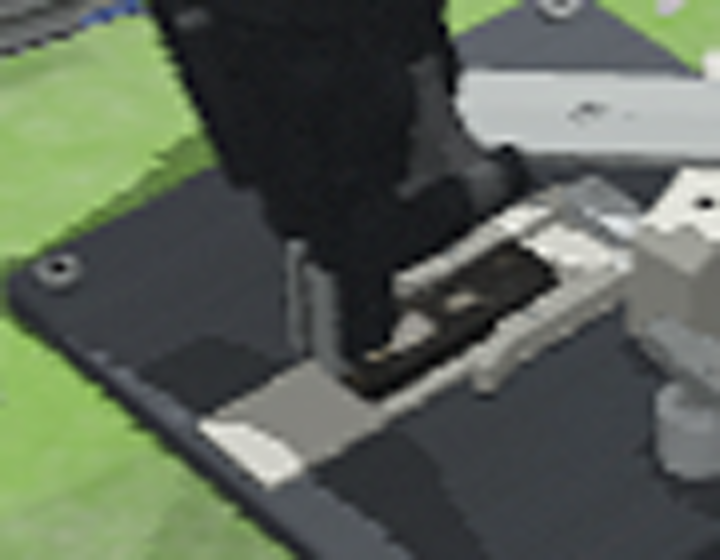

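View pics/t7d.png

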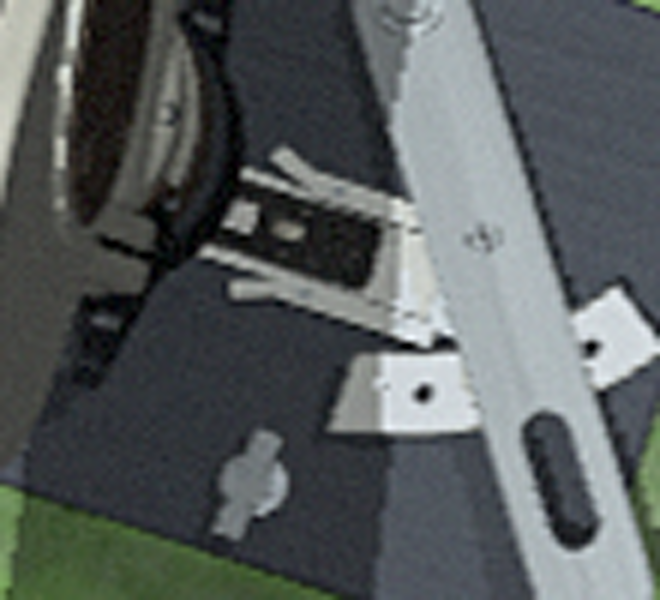

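The module did not move. In `s7` the finger stands above it, so the visible tips really are well above the reported TCP. I'll use fixture features in the wrist image to check the tool height itself.

```bash
python3 - <<'E'
from h import *
o=bot.get_obs()
# w2 pose: TCP fx(.0023,.0807,.021)
import copy
o2=copy.deepcopy(o)
cam=bot.calibration('wrist')['tool_from_camera']
h=[np.array([.6788,-.1155,.012]),np.array([.5124,-.0569,.012])]
for dz in (0,.01,.02,.03):
    o2['eef_pos']=fx(.0023,.0807,.021+dz); a=[wproj(o2,p) for p in h]; print(dz,np.round(a,1))
M=R.from_quat(o['tool_rot']).as_matrix()
for dx in (0,.011):
  for dz in (-.04,-.035,-.03,-.025,-.02): print(dx,dz,np.round(wproj(o,o['eef_pos']+M@[dx,0,dz]),1), np.round(wproj(o,o['eef_pos']+M@[dx,.0145,dz]),1))
for z in (.015,.02,.025,.03,.035): print(z,'scene',proj('scene',fx(0,.0636,z)),proj('scene',fx(.0145,.0636,z)))
E
```

```text
0 [[472.3 271.2]
 [156.  270.7]]
0.01 [[465.9 265.5]
 [162.7 265.1]]
0.02 [[459.9 260.3]
 [168.9 259.8]]
0.03 [[454.4 255.4]
 [174.7 255. ]]
0 -0.04 [318.4 313.9] [354.5 313.7]
0 -0.035 [318.4 308.6] [353.4 308.4]
0 -0.03 [318.4 303.6] [352.4 303.4]
0 -0.025 [318.3 298.8] [351.4 298.7]
0 -0.02 [318.3 294.3] [350.5 294.2]
0.011 -0.04 [318.4 288.6] [355.5 288.5]
0.011 -0.035 [318.4 283.9] [354.3 283.8]
0.011 -0.03 [318.4 279.5] [353.2 279.4]
0.011 -0.025 [318.4 275.3] [352.2 275.2]
0.011 -0.02 [318.3 271.4] [351.2 271.3]
0.015 scene [268.63244348 294.60705869] [264.27171127 291.00030756]
0.02 scene [268.50036714 292.79847394] [264.12667038 289.19607842]
0.025 scene [268.36742397 290.97801936] [263.98068605 287.38011346]
0.03 scene [268.23360542 289.14557772] [263.83374905 285.55229779]
0.035 scene [268.09890281 287.30103022] [263.68585003 283.71251502]
```

```bash
(python3 -m inch '[[0.01,0,0,0,1],[0.028,0,0,0,1],[0.028,0,0.003,0,1],[0.028,0,0.003,0,1],[0.028,0,0.003,0,1]]'; python3 -m inch '[[0,0,0.001,0,1],[0,0,0.002,0,1],[0,0,0.002,0,1]]';python3 -m inch '[[0,0,0.001,0,1],[0,0,0.001,0,1]]';python3 -m inch '[[0,0,0.001,0,1],[0,0,0.001,0,1]]') | grep -E "eef|force"; python3 - <<'E'
from h import *
st()
snap('scene','s8.png');snap('top','t8.png')
im=cv2.imread('pics/s8.png')[245:315,230:320];cv2.imwrite('pics/s8d.png',cv2.resize(im,None,fx=8,fy=8,interpolation=cv2.INTER_CUBIC))
E
```

```text
eef_pos: [0.596, -0.0862, -0.0065]
ft_force: [-1.2, -0.4, 0.1]
eef_pos: [0.5961, -0.0863, -0.0084]
ft_force: [-0.6, 0.4, 0.5]
eef_pos: [0.5961, -0.0861, -0.0094]
ft_force: [0.0, 0.5, 0.1]
eef_pos: [0.5961, -0.0861, -0.0104]
ft_force: [-0.5, 0.4, -0.3]
t 12.7 fx [ 0.0003  0.0808 -0.0104] yaw-FA 1.57 F [-0.5  0.4 -0.3] w 0.0 zaxis [-0.  0. -1.]
```

View pics/s8d.png

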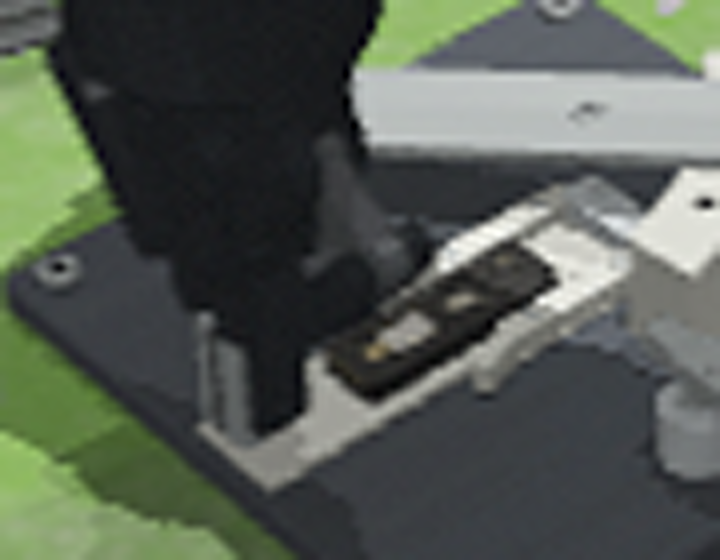

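```bash
(python3 -m inch '[[0,0,0.001,0,1],[0,0,0.001,0,1]]'; python3 -m inch '[[0,0,0.001,0,1],[0,0,0.001,0,1]]';python3 -m inch '[[0,0,0.001,0,1],[0,0,0.001,0,1]]';python3 -m inch '[[0,0,0.001,0,1],[0,0,0.001,0,1]]') | grep -E "eef|force"
```

```text
eef_pos: [0.5961, -0.0861, -0.0114]
ft_force: [-0.5, 0.6, -0.6]
eef_pos: [0.5962, -0.0861, -0.0124]
ft_force: [0.3, -0.4, -0.3]
eef_pos: [0.5961, -0.086, -0.0134]
ft_force: [0.0, -0.5, -0.2]
eef_pos: [0.5961, -0.0861, -0.0144]
ft_force: [-0.1, 0.6, -0.4]
```

```bash
(python3 -m inch '[[0,0,0.001,0,1],[0,0,0.001,0,1]]'; python3 -m inch '[[0,0,0.001,0,1],[0,0,0.001,0,1]]') | grep -E "eef|force";  python3 - <<'E'
from h import *
st()
snap('scene','s9.png')
im=cv2.imread('pics/s9.png')[245:315,230:320];cv2.imwrite('pics/s9d.png',cv2.resize(im,None,fx=8,fy=8,interpolation=cv2.INTER_CUBIC))
E
```

```text
eef_pos: [0.5962, -0.0861, -0.0145]
ft_force: [-1.5, -0.3, 5.2]
eef_pos: [0.5963, -0.0861, -0.0145]
ft_force: [-4.6, -0.1, 11.0]
t 14.3 fx [ 0.0004  0.0807 -0.0145] yaw-FA 1.57 F [-4.6 -0.1 11. ] w -0.0001 zaxis [ 0.001 -0.    -1.   ]
```

View pics/s9d.png

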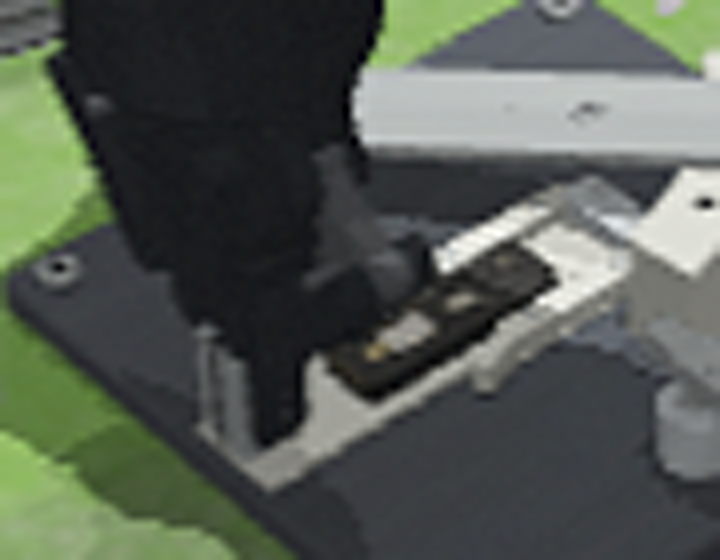

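Contact came at a TCP height of -14.5 mm on the 16 mm pad, so the real tips sit about 30.5 mm behind the reported TCP. I'll use that offset from here on, lift about 2 mm, and push.

```bash
(python3 -m inch '[[0,0,-0.004,0,1],[0,0,-0.004,0,1],[-0.01,0,-0.004,0,1],[-0.013,0,-0.004,0,1],[-0.016,0,-0.004,0,1],[-0.019,0,-0.004,0,1],[-0.022,0,-0.004,0,1],[-0.025,0,-0.004,0,1],[-0.028,0,-0.004,0,1],[-0.028,0,-0.004,0,1]]') | grep -E "eef|force";  python3 - <<'E'
from h import *
st()
snap('scene','s10.png')
im=cv2.imread('pics/s10.png')[235:315,230:330];cv2.imwrite('pics/s10d.png',cv2.resize(im,None,fx=7,fy=7,interpolation=cv2.INTER_CUBIC))
snap('top','t10.png')
im=cv2.imread('pics/t10.png')[180:280,220:330];cv2.imwrite('pics/t10d.png',cv2.resize(im,None,fx=5,fy=5,interpolation=cv2.INTER_CUBIC))
E
```

```text
eef_pos: [0.5869, -0.1128, -0.0123]
ft_force: [-0.2, 1.1, 0.5]
t 15.6 fx [ 0.0003  0.0525 -0.0123] yaw-FA 1.57 F [-0.2  1.1  0.5] w 0.0003 zaxis [ 0. -0. -1.]
```

View pics/s10d.png

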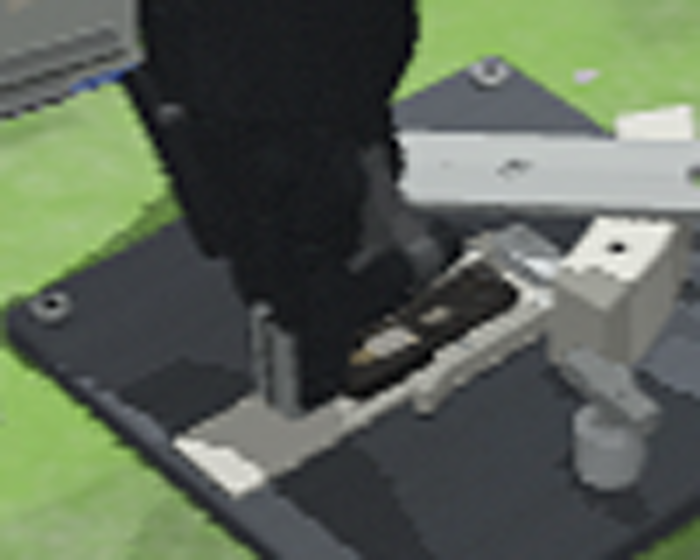

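View pics/t10d.png

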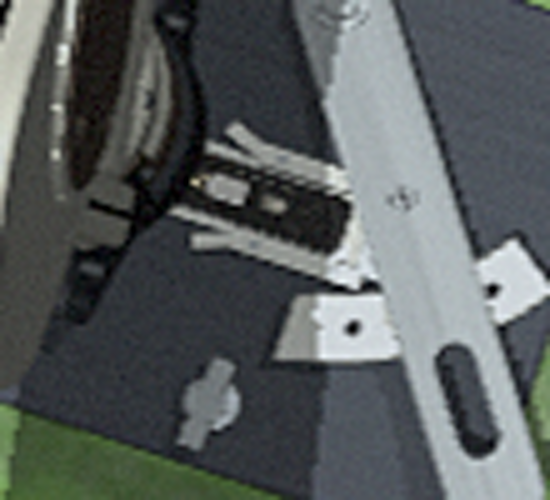

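```bash
(python3 -m inch '[[-0.002,0,0,0,1],[-0.004,0,0,0,1],[-0.005,0,0,0,1],[-0.005,0,0,0,1]]';python3 -m inch '[[-0.001,0,0,0,1],[-0.001,0,0,0,1]]';python3 -m inch '[[-0.001,0,0,0,1],[-0.001,0,0,0,1]]') | grep -E "eef|force"
```

```text
eef_pos: [0.5853, -0.1174, -0.0123]
ft_force: [-0.0, 0.7, -0.1]
eef_pos: [0.5849, -0.1182, -0.0123]
ft_force: [-0.1, 1.0, 0.6]
eef_pos: [0.5846, -0.1192, -0.0123]
ft_force: [0.2, 0.3, 0.2]
```

```bash
(python3 -m inch '[[-0.001,0,0,0,1],[-0.001,0,0,0,1]]';python3 -m inch '[[-0.001,0,0,0,1],[-0.001,0,0,0,1]]';python3 -m inch '[[-0.001,0,0,0,1],[-0.001,0,0,0,1]]') | grep -E "eef|force"
```

```text
eef_pos: [0.5843, -0.12, -0.0123]
ft_force: [-0.2, -0.1, -0.1]
eef_pos: [0.5842, -0.1201, -0.0122]
ft_force: [1.1, 2.9, 0.5]
eef_pos: [0.5843, -0.1202, -0.0122]
ft_force: [2.2, 5.5, -0.7]
```

```bash
(python3 -m inch '[[0.012,0,0,0,1],[0.012,0,-0.03,0,1],[0.012,0,-0.09,0,1],[0.012,0,-0.15,0,1],[0.012,0,-0.15,0,1]]') | grep -E "eef|force";  python3 - <<'E'
from h import *
st()
o,_=snap('wrist','w11.png')
for n,P in [('padend',fx(0,.089,.016)),('rear home',fx(0,.033,.023)),('mouth',fx(.012,.026,.022))]: print(n,wproj(o,P))
im=cv2.imread('pics/w11.png')[180:330,200:430];cv2.imwrite('pics/w11c.png',cv2.resize(im,None,fx=3.4,fy=3.4,interpolation=cv2.INTER_CUBIC))
go(fx(-.035,-.15,.15))
E
```

```text
eef_pos: [0.5918, -0.1117, 0.1443]
ft_force: [-0.8, -0.6, -0.0]
t 18.075 fx [0.0047 0.0551 0.1443] yaw-FA 1.57 F [-0.8 -0.6 -0. ] w 0.0 zaxis [ 0.012 -0.004 -1.   ]
padend [310.31109475 183.25838485]
rear home [310.59151734 251.63417104]
mouth [324.97047942 259.2321825 ]
shift [-0.2049 -0.0373 -0.0092] turn 0.0 yaw 1.233
```

View pics/w11c.png

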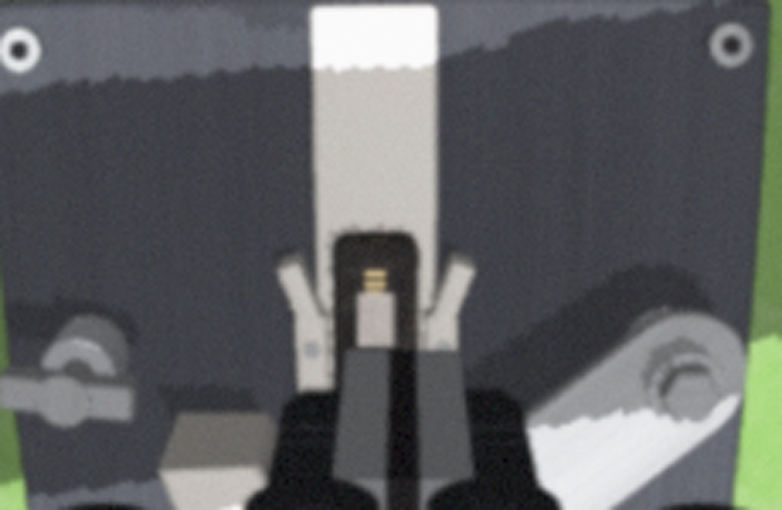

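The module's rear edge is at (310,248) and the guide mouths end at row 256, a gap of about 7 mm, so it is home. Next is the strap.

```bash
(python3 -m inch '[[-0.06,-0.011,-0.005,0,1],[-0.12,-0.022,-0.005,0,1],[-0.18,-0.033,-0.005,0,1],[-0.205,-0.037,-0.005,0,1],[-0.205,-0.037,-0.005,0,1],[-0.205,-0.037,-0.005,0,1]]') | grep -E "eef|force";  python3 - <<'E'
from h import *
o=st()
snap('wrist','w12.png'); snap('top','t12.png')
for n,P in [('piv',fx(.075,0,.0475)),('wing',fx(-.075,0,.0465)),('slot',[.4991,-.2293,.054])]: print(n,wproj(o,P))
E
```

```text
eef_pos: [0.4843, -0.291, 0.1414]
ft_force: [0.6, 0.5, 0.3]
t 18.875 fx [-0.0375 -0.1496  0.1414] yaw-FA 1.57 F [0.6 0.5 0.3] w 0.0002 zaxis [-0.002  0.001 -1.   ]
piv [467.54543121  42.27361065]
wing [266.6396272   33.31624881]
slot [309.19622462 148.11393651]
```

View pics/w12.png

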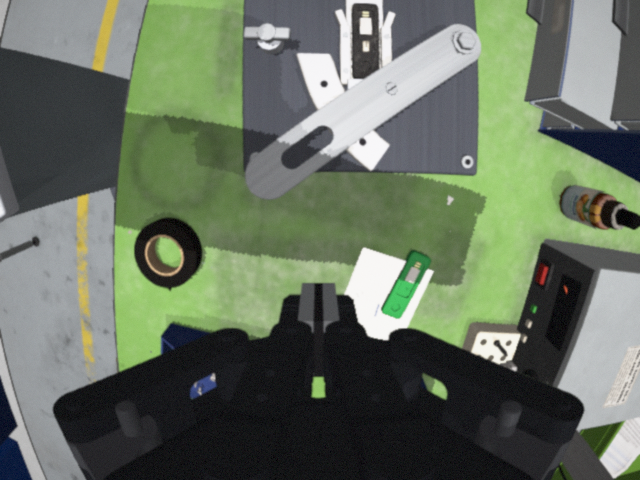

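```bash
(python3 -m inch '[[0,0,0.05,0,1],[0,0,0.1,0,1],[0,0,0.127,0,1],[0,0,0.127,0,1],[0,0,0.127,0,1]]') | grep -E "eef|force";  python3 - <<'E'
from h import *
o=st()
snap('scene','s13.png'); snap('wrist','w13.png')
im=cv2.imread('pics/s13.png')[220:340,230:390];cv2.imwrite('pics/s13d.png',cv2.resize(im,None,fx=5,fy=5,interpolation=cv2.INTER_CUBIC))
go(fx(-.073,-.079,.0145));go(fx(-.09,-.028,.0145))
E
```

```text
eef_pos: [0.4861, -0.2917, 0.0169]
ft_force: [0.0, -1.0, 0.0]
t 19.6 fx [-0.0356 -0.1497  0.0169] yaw-FA 1.571 F [ 0. -1.  0.] w 0.0 zaxis [ 0.002 -0.001 -1.   ]
shift [ 0.0712 -0.038   0.0029] turn 0.0 yaw 1.234
shift [ 0.1222 -0.055   0.0028] turn 0.0 yaw 1.234
```

View pics/s13d.png

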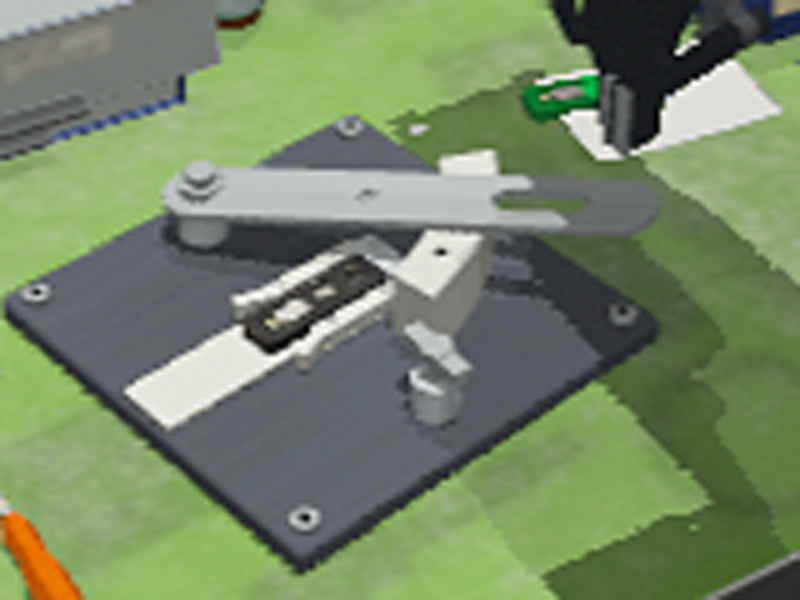

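View pics/w13.png

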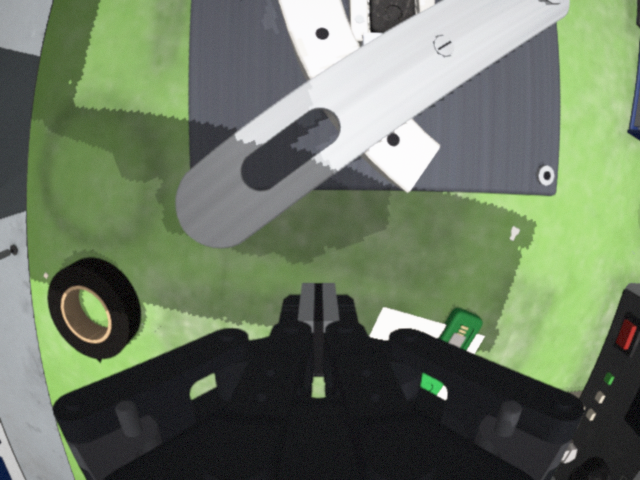

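```bash
(python3 -m inch '[[0.007,-0.007,0,0,1],[0.015,-0.0145,0,0,1],[0.022,-0.0175,0,0,1],[0.029,-0.0205,0,0,1],[0.036,-0.0235,0,0,1],[0.043,-0.0265,0,0,1],[0.05,-0.0295,0,0,1],[0.057,-0.0325,0,0,1],[0.057,-0.0325,0,0,1]]') | grep -E "eef|force";  python3 - <<'E'
from h import *
o=st()
snap('wrist','w14.png')
go(fx(-.073,-.079,.0145));go(fx(-.09,-.028,.0145))
E
```

```text
eef_pos: [0.473, -0.2265, 0.0157]
ft_force: [0.1, 0.8, 0.2]
t 20.825 fx [-0.0695 -0.0925  0.0157] yaw-FA 1.571 F [0.1 0.8 0.2] w -0.0004 zaxis [-0.  0. -1.]
shift [ 0.0138 -0.0037  0.0012] turn 0.0 yaw 1.234
shift [ 0.0648 -0.0207  0.0012] turn 0.0 yaw 1.234
```

View pics/w14.png

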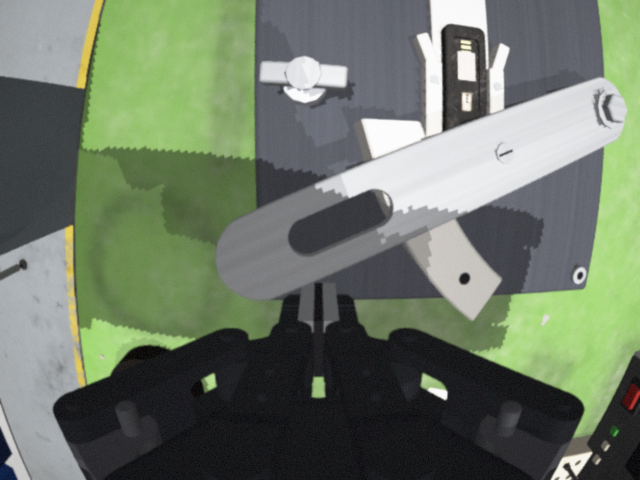

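```bash
(python3 -m inch '[[0.006,-0.002,0,0,1],[0.012,-0.004,0,0,1],[0.018,-0.006,0,0,1],[0.024,-0.008,0,0,1],[0.03,-0.01,0,0,1],[0.036,-0.012,0,0,1],[0.042,-0.014,0,0,1],[0.042,-0.014,0,0,1]]') | grep -E "eef|force";  python3 - <<'E'
from h import *
o=st()
snap('wrist','w15.png')
E
```

```text
eef_pos: [0.4738, -0.1824, 0.0158]
ft_force: [0.2, -0.1, 0.2]
t 21.875 fx [-0.0833 -0.0506  0.0158] yaw-FA 1.571 F [ 0.2 -0.1  0.2] w -0.0 zaxis [ 0.  0. -1.]
```

View pics/w15.png

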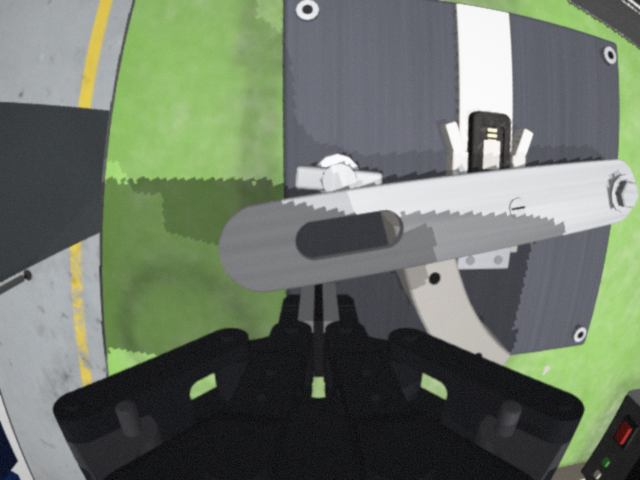

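```bash
(python3 -m inch '[[0.003,-0.001,0,0,1],[0.006,-0.001,0,0,1],[0.009,-0.002,0,0,1],[0.011,-0.002,0,0,1],[0.013,-0.002,0,0,1],[0.014,-0.002,0,0,1],[0.014,-0.002,0,0,1]]') | grep -E "eef|force";  python3 - <<'E'
from h import *
o=st()
snap('wrist','w16.png')
E
```

```text
eef_pos: [0.4765, -0.169, 0.0157]
ft_force: [0.3, -0.3, 0.8]
t 22.8 fx [-0.0852 -0.037   0.0157] yaw-FA 1.57 F [ 0.3 -0.3  0.8] w 0.0001 zaxis [ 0.  0. -1.]
```

View pics/w16.png

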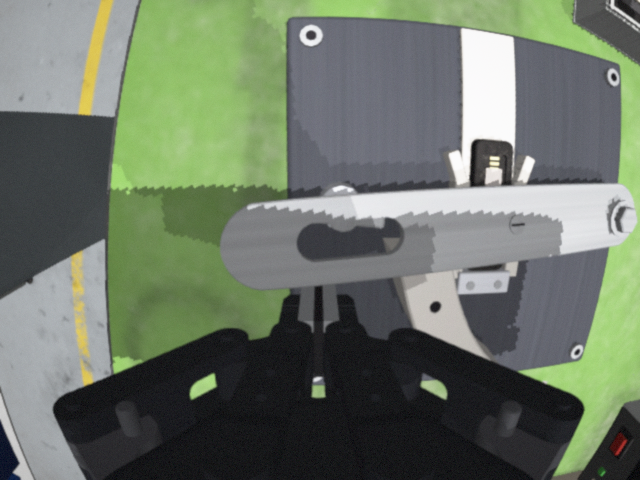

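```bash
(python3 -m inch '[[0.001,0,0,0,1],[0.002,0,0,0,1],[0.003,0,0,0,1],[0.004,0,0,0,1],[0.005,0,0,0,1],[0.006,0,0,0,1],[0.006,0,0,0,1]]') | grep -E "eef|force";  python3 - <<'E'
from h import *
o=st()
snap('wrist','w17.png');snap('scene','s17.png')
im=cv2.imread('pics/s17.png')[220:340,230:390];cv2.imwrite('pics/s17d.png',cv2.resize(im,None,fx=5,fy=5,interpolation=cv2.INTER_CUBIC))
E
```

```text
eef_pos: [0.4786, -0.1633, 0.0157]
ft_force: [0.6, 0.8, 0.6]
t 23.725 fx [-0.0852 -0.031   0.0157] yaw-FA 1.57 F [0.6 0.8 0.6] w -0.0001 zaxis [ 0.  0. -1.]
```

View pics/w17.png

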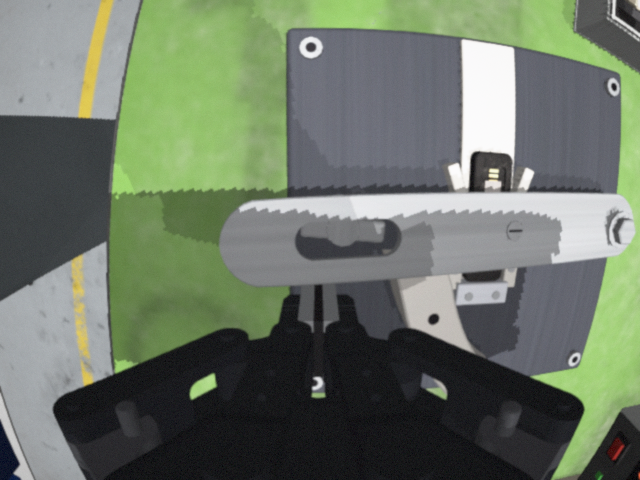

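View pics/s17d.png

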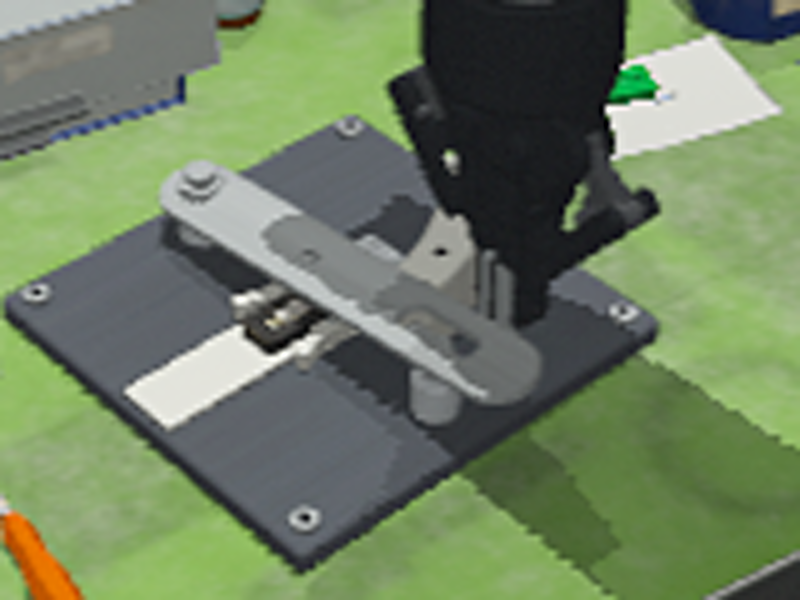

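```bash
(python3 -m inch '[[0.001,0,0,0,1],[0.002,0,0,0,1],[0.003,0,0,0,1],[0.003,0,0,0,1],[0.003,0,0,0,1]]') | grep -E "eef|force";  python3 - <<'E'
from h import *
o=st()
snap('wrist','w18.png');snap('scene','s18.png')
im=cv2.imread('pics/s18.png')[220:340,230:390];cv2.imwrite('pics/s18d.png',cv2.resize(im,None,fx=5,fy=5,interpolation=cv2.INTER_CUBIC))
E
```

```text
eef_pos: [0.4795, -0.1606, 0.0157]
ft_force: [0.5, 0.1, -0.0]
t 24.45 fx [-0.0852 -0.0282  0.0157] yaw-FA 1.57 F [ 0.5  0.1 -0. ] w 0.0001 zaxis [ 0. -0. -1.]
```

View pics/w18.png

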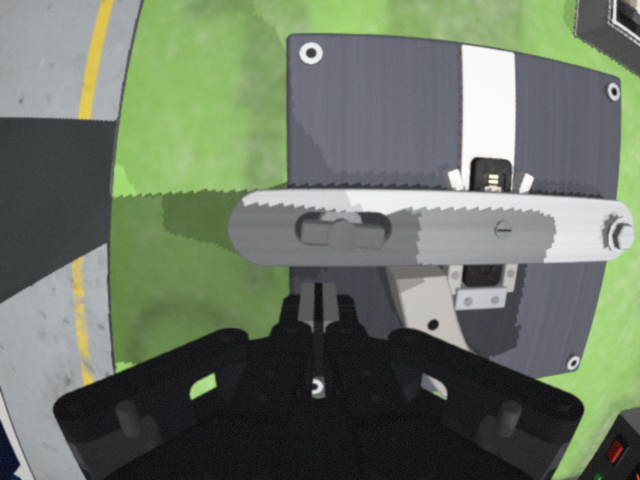

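View pics/s18d.png

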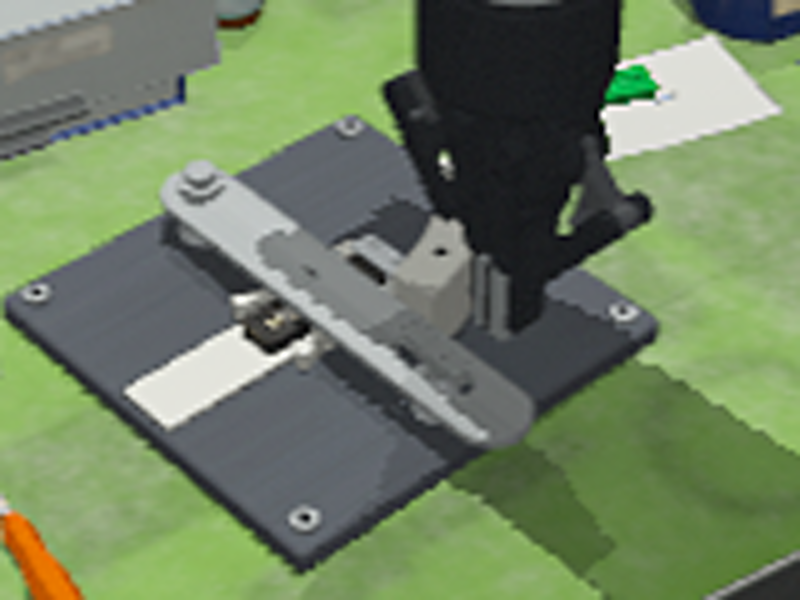

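The strap has dropped: the wing stands through the slot at (342,234) and the strap is level. I'll back off, lift, and turn the tool so the jaws straddle the wing.

```bash
(python3 -m inch '[[-0.008,0,0,0,1],[-0.008,0,-0.03,0,0.6],[-0.008,0,-0.08,0,0.6],[-0.008,0,-0.1,0.1,0.6],[-0.008,0,-0.1,0.2,0.6],[-0.008,0,-0.1,0.3,0.6],[-0.008,0,-0.1,0.4,0.6],[-0.008,0,-0.1,0.5,0.6],[-0.008,0,-0.1,0.6,0.6],[-0.008,0,-0.1,0.7,0.6]]') | grep -E "eef|force|grip";  python3 - <<'E'
from h import *
o=st()
go(fx(-.075,0,.08),FA)
E
```

```text
eef_pos: [0.4765, -0.1687, 0.1156]
ft_force: [0.3, 0.1, -0.4]
grip_width: 0.034
t 25.8 fx [-0.0854 -0.0368  0.1156] yaw-FA 0.251 F [ 0.3  0.1 -0.4] w 0.034 zaxis [-0. -0. -1.]
shift [ 0.0192 -0.033   0.0356] turn 0.1198 yaw -0.086
```

```bash
(python3 -m inch '[[0.019,-0.033,0.03,0.1,0.6],[0.019,-0.033,0.03,0.12,0.6],[0.019,-0.033,0.03,0.12,0.6],[0.019,-0.033,0.03,0.12,0.6]]') | grep -E "eef|force|grip";  python3 - <<'E'
from h import *
o=st()
go(fx(-.075,0,.08),FA)
snap('wrist','w19.png')
for n,P in [('wing',fx(-.075,0,.0465)),('wingends',fx(-.092,0,.0455)),('e2',fx(-.058,0,.0455)),('piv',fx(.075,0,.0475))]: print(n,wproj(o,P))
E
```

```text
eef_pos: [0.4936, -0.1525, 0.086]
ft_force: [-0.1, -0.2, 0.0]
grip_width: 0.0343
t 26.3 fx [-0.0746 -0.0158  0.086 ] yaw-FA 0.03 F [-0.1 -0.2  0. ] w 0.0343 zaxis [ 0.004  0.013 -1.   ]
shift [ 0.0001 -0.0158  0.0062] turn 0.0142 yaw -0.307
wing [294.09459307 253.51420004]
wingends [293.92047022 279.30405956]
e2 [294.6132857  225.59293116]
piv [300.8412385    3.01091024]
```

View pics/w19.png

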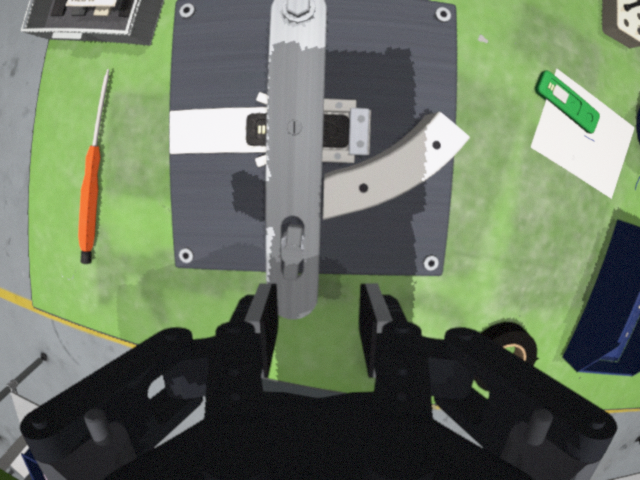

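```bash
(python3 -m inch '[[0,-0.014,0.01,0.012,0.6],[0,-0.014,0.01,0.012,0.6],[0,-0.014,0.01,0.012,0.6]]') | grep -E "eef|force|grip";  python3 - <<'E'
from h import *
o=st()
go(fx(-.075,0,.007),FA)
snap('wrist','w20.png')
for n,P in [('wing',fx(-.075,0,.0465)),('wingends',fx(-.092,0,.0455)),('e2',fx(-.058,0,.0455)),('piv',fx(.075,0,.0475))]: print(n,wproj(o,P))
im=cv2.imread('pics/w20.png')[180:380,220:420];cv2.imwrite('pics/w20c.png',cv2.resize(im,None,fx=3,fy=3,interpolation=cv2.INTER_CUBIC))
E
```

```text
eef_pos: [0.4935, -0.1512, 0.0757]
ft_force: [0.1, 0.2, 0.4]
grip_width: 0.0343
t 26.725 fx [-0.0751 -0.0147  0.0757] yaw-FA 0.025 F [0.1 0.2 0.4] w 0.0343 zaxis [ 0.006  0.023 -1.   ]
shift [ 0.0006 -0.013   0.0691] turn 0.0119 yaw -0.312
wing [295.3941057  257.86724225]
wingends [295.3507924  284.65705011]
e2 [295.8167663  228.69894021]
piv [301.19758883  -4.27741015]
```

View pics/w20c.png

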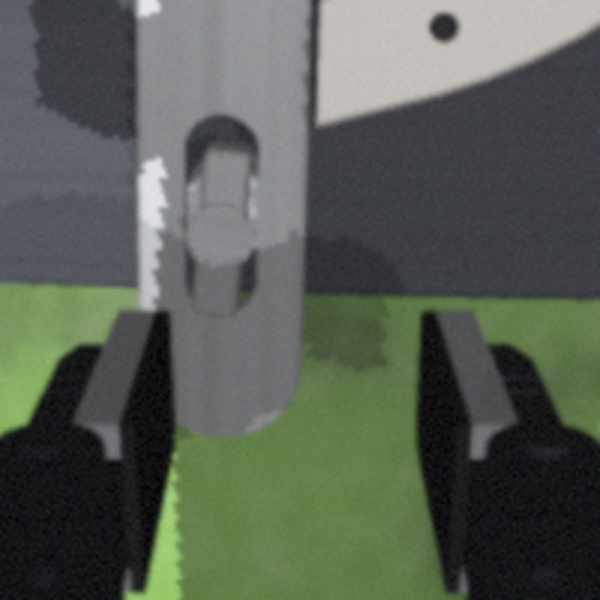

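```bash
python3 -c "
from h import *
o=st();print(np.round(o['joint_pos'],3),np.round(o['tau'],1))"
```

```text
t 26.775 fx [-0.075  -0.0146  0.0759] yaw-FA 0.025 F [0.3 0.7 0.1] w 0.0343 zaxis [ 0.007  0.023 -1.   ]
[-0.313  0.362 -0.168  1.042  0.024  3.141] [ -0.  -40.2  22.5   0.    0.1  -0. ]
```

Joint 6 is at its limit of 3.14. I'll use the half-turned grasp instead, which brings joint 6 to about 0 and leaves room for the clockwise turn.

```bash
(python3 -m inch '[[0,0,-0.01,-0.089,0.6],[0,0,-0.01,-0.178,0.6],[0,0,-0.01,-0.267,0.6],[0,0,-0.01,-0.356,0.6],[0,0,-0.01,-0.445,0.6],[0,0,-0.01,-0.534,0.6],[0,0,-0.01,-0.623,0.6],[0,0,-0.01,-0.712,0.6],[0,0,-0.01,-0.801,0.6],[0,0,-0.01,-0.88,0.6]]';python3 -m inch '[[0,0,0,-0.089,0.6],[0,0,0,-0.178,0.6],[0,0,0,-0.267,0.6],[0,0,0,-0.356,0.6],[0,0,0,-0.445,0.6],[0,0,0,-0.534,0.6],[0,0,0,-0.6,0.6],[0,0,0,-0.6,0.6],[0,0,0,-0.6,0.6]]') | grep -E "eef|force|grip";  python3 - <<'E'
from h import *
o=st();print(np.round(o['joint_pos'],3))
go(fx(-.075,0,.05),FA+np.pi)
E
```

```text
eef_pos: [0.4937, -0.1515, 0.0861]
ft_force: [0.4, -0.0, 0.4]
grip_width: 0.0343
eef_pos: [0.4937, -0.1515, 0.086]
ft_force: [-0.3, 0.9, -1.1]
grip_width: 0.034
t 29.15 fx [-0.0748 -0.0149  0.086 ] yaw-FA 3.123 F [-0.3  0.9 -1.1] w 0.034 zaxis [ 0.007  0.023 -1.   ]
[-0.313  0.352 -0.153  1.066  0.024  0.042]
shift [0.0004 0.014  0.0364] turn -0.009 yaw 2.786
```

```bash
(python3 -m inch '[[0,0.014,0.02,-0.009,0.6],[0,0.014,0.036,-0.009,0.6],[0,0.014,0.036,-0.009,0.6],[0,0.014,0.036,-0.009,0.6]]') | grep -E "eef|force|grip";  python3 - <<'E'
from h import *
o=st()
go(fx(-.075,0,.008),FA+np.pi)
snap('wrist','w21.png')
for n,P in [('wing',fx(-.075,0,.0465)),('wingends',fx(-.092,0,.0455)),('e2',fx(-.058,0,.0455)),('piv',fx(.075,0,.0475))]: print(n,wproj(o,P))
im=cv2.imread('pics/w21.png')[160:380,200:440];cv2.imwrite('pics/w21c.png',cv2.resize(im,None,fx=3,fy=2.7,interpolation=cv2.INTER_CUBIC))
E
```

```text
eef_pos: [0.499, -0.1377, 0.0508]
ft_force: [-0.3, -0.4, 0.1]
grip_width: 0.034
t 29.65 fx [-0.0743 -0.0001  0.0508] yaw-FA 3.143 F [-0.3 -0.4  0.1] w 0.034 zaxis [ 0.008  0.023 -1.   ]
shift [ 0.0007 -0.0009  0.0428] turn 0.0006 yaw 2.806
wing [316.12020269 272.94469012]
wingends [316.08687041 240.24006161]
e2 [316.08878591 302.4527904 ]
piv [316.33730802 470.76427301]
```

View pics/w21c.png

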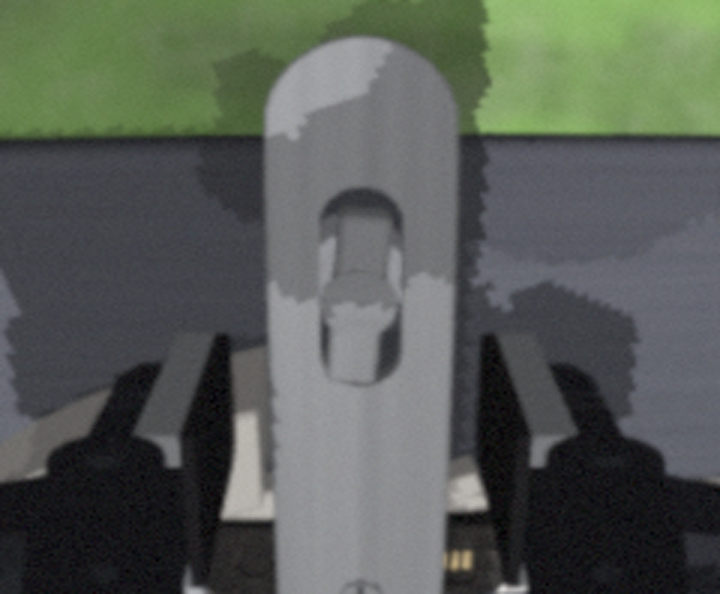

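```bash
(python3 -m inch '[[0,0,0.02,0,0.6],[0.0005,0.0003,0.035,0,0.6],[0.0005,0.0003,0.043,0,0.6],[0.0005,0.0003,0.043,0,0.6],[0.0005,0.0003,0.043,0,0.6]]') | grep -E "eef|force|grip";  python3 - <<'E'
from h import *
o=st()
snap('wrist','w22.png')
im=cv2.imread('pics/w22.png')[160:380,200:440];cv2.imwrite('pics/w22c.png',cv2.resize(im,None,fx=3,fy=2.7,interpolation=cv2.INTER_CUBIC))
E
```

```text
eef_pos: [0.499, -0.1362, 0.0077]
ft_force: [-0.5, -0.4, 0.3]
grip_width: 0.0341
t 30.325 fx [-0.0748  0.0013  0.0077] yaw-FA 3.143 F [-0.5 -0.4  0.3] w 0.0341 zaxis [ 0.008  0.023 -1.   ]
```

View pics/w22c.png

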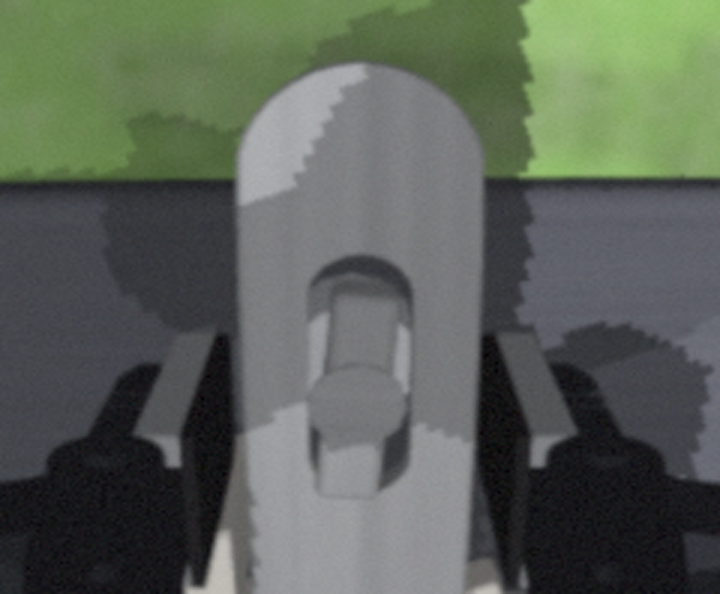

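```bash
(python3 -m inch '[[0,0,0,0,0.8],[0,0,0,0,1],[0,0,0,0,1],[0,0,0,0,1],[0,0,0,0,1]]') | grep -E "eef|force|grip";  python3 - <<'E'
from h import *
o=st();print(o['ft_torque'])
snap('wrist','w23.png')
im=cv2.imread('pics/w23.png')[160:380,200:440];cv2.imwrite('pics/w23c.png',cv2.resize(im,None,fx=3,fy=2.7,interpolation=cv2.INTER_CUBIC))
E
```

```text
eef_pos: [0.499, -0.1361, 0.0078]
ft_force: [-0.3, 0.1, 5.5]
grip_width: 0.0067
t 31.0 fx [-0.0749  0.0014  0.0078] yaw-FA 3.144 F [-0.3  0.1  5.5] w 0.0067 zaxis [ 0.008  0.023 -1.   ]
[ 0.1012892   0.18745781 -0.04171074]
```

View pics/w23c.png

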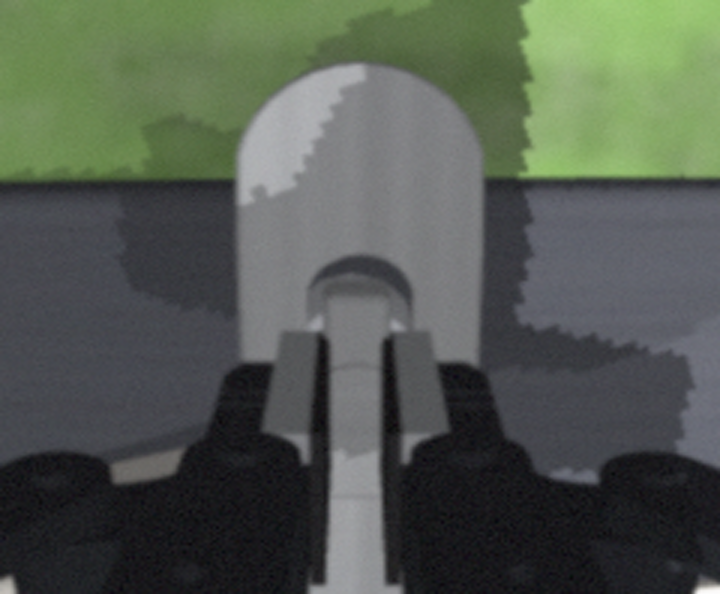

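```bash
(python3 -m inch '[[0,0,0,0.05,1],[0,0,0,0.1,1],[0,0,0,0.15,1],[0,0,0,0.2,1],[0,0,0,0.25,1],[0,0,0,0.25,1]]') | grep -E "eef|force|grip";  python3 - <<'E'
from h import *
o=st();print(o['ft_torque'])
snap('wrist','w24.png')
im=cv2.imread('pics/w24.png')[160:380,200:440];cv2.imwrite('pics/w24c.png',cv2.resize(im,None,fx=3,fy=2.7,interpolation=cv2.INTER_CUBIC))
E
```

```text
eef_pos: [0.4989, -0.1364, 0.0079]
ft_force: [-1.3, 0.3, 6.4]
grip_width: 0.0069
t 31.8 fx [-0.0749  0.0011  0.0079] yaw-FA 2.619 F [-1.3  0.3  6.4] w 0.0069 zaxis [ 0.008  0.022 -1.   ]
[-0.04950833  0.26060971 -0.02196097]
```

View pics/w24c.png

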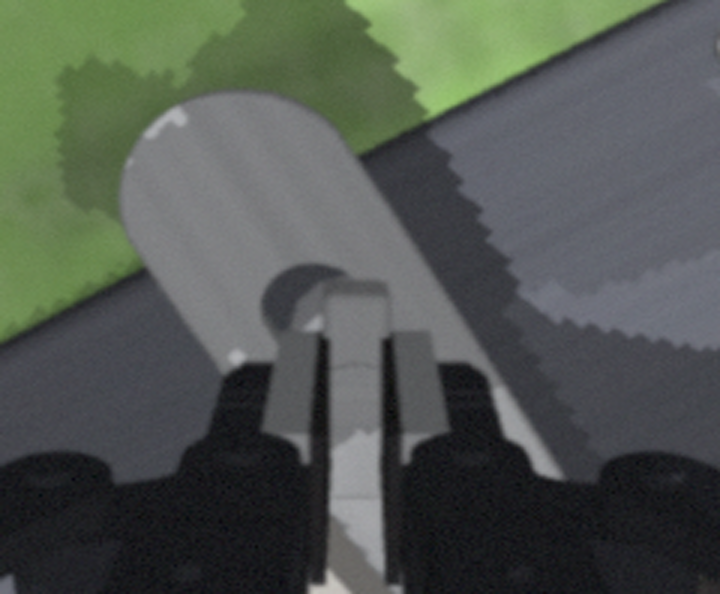

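The wing turns with the jaws (bar upright at column 357, strap slanted), and the forces stay small. I'll carry on.

```bash
(python3 -m inch '[[0,0,0,0.06,1],[0,0,0,0.12,1],[0,0,0,0.18,1],[0,0,0,0.24,1],[0,0,0,0.3,1],[0,0,0,0.36,1],[0,0,0,0.42,1],[0,0,0,0.46,1],[0,0,0,0.49,1],[0,0,0,0.49,1]]') | grep -E "eef|force|grip";  python3 - <<'E'
from h import *
o=st();print(o['ft_torque'],o['joint_pos'][5])
snap('wrist','w25.png')
im=cv2.imread('pics/w25.png')[160:380,200:440];cv2.imwrite('pics/w25c.png',cv2.resize(im,None,fx=3,fy=2.7,interpolation=cv2.INTER_CUBIC))
E
```

```text
eef_pos: [0.4985, -0.1365, 0.0078]
ft_force: [-1.2, 0.2, 7.2]
grip_width: 0.0063
t 33.1 fx [-0.0752  0.0008  0.0078] yaw-FA 1.593 F [-1.2  0.2  7.2] w 0.0063 zaxis [ 0.007  0.022 -1.   ]
[-0.25551954  0.42804613 -0.07045272] 1.603172615895406
```

View pics/w25c.png

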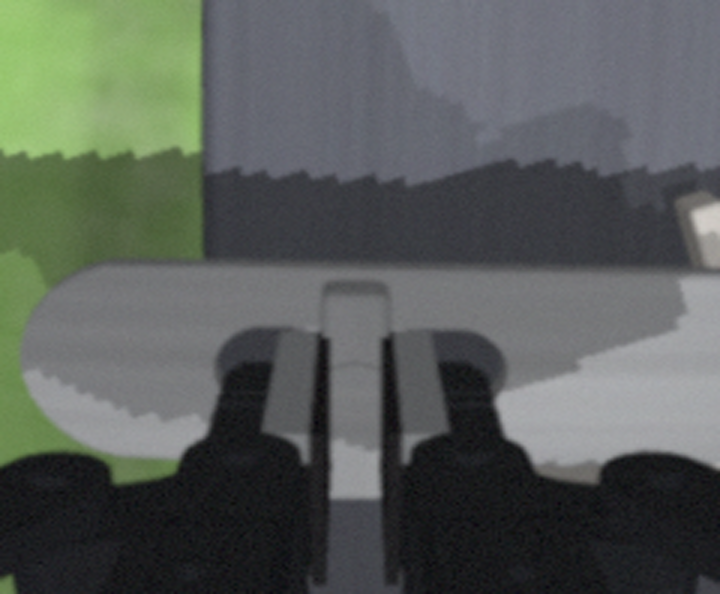

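```bash
(python3 -m inch '[[0,0,0,0,0.8],[0,0,0,0,0.6],[0,0,0,0,0.6],[0,0,0,0,0.6],[0,0,-0.03,0,0.6],[0,0,-0.08,0,0.6],[-0.04,0,-0.13,0,0.6],[-0.06,0,-0.15,0,0.6],[-0.06,0,-0.15,0,0.6]]') | grep -E "eef|force|grip";  python3 - <<'E'
from h import *
o=st()
snap('wrist','w26.png');snap('scene','s26.png')
im=cv2.imread('pics/s26.png')[220:340,230:390];cv2.imwrite('pics/s26d.png',cv2.resize(im,None,fx=5,fy=5,interpolation=cv2.INTER_CUBIC))
E
```

```text
eef_pos: [0.4801, -0.1983, 0.1578]
ft_force: [1.0, -0.1, -0.8]
grip_width: 0.0341
t 34.275 fx [-0.0721 -0.0635  0.1578] yaw-FA 1.591 F [ 1.  -0.1 -0.8] w 0.0341 zaxis [ 0.011  0.021 -1.   ]
```

View pics/w26.png

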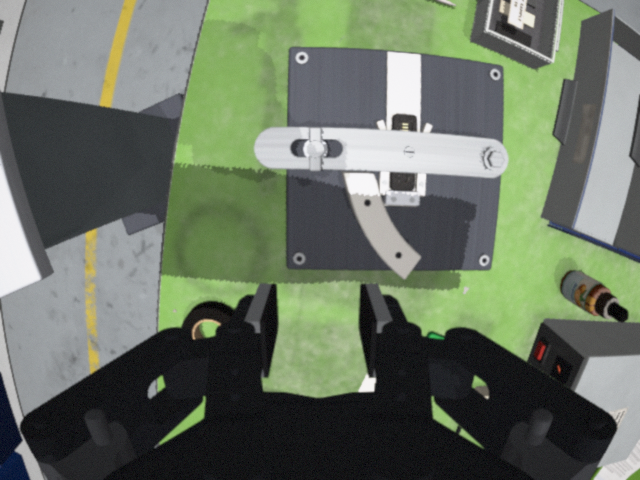

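View pics/s26d.png

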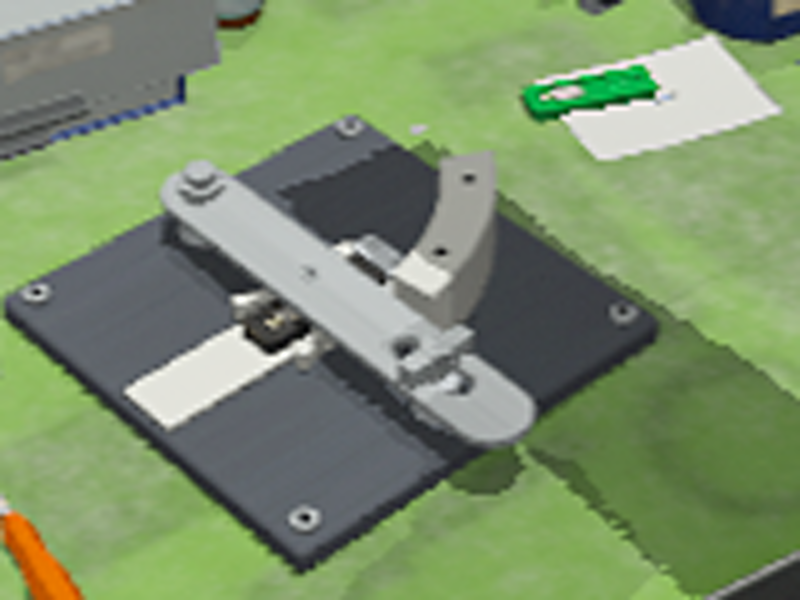

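```bash
python3 - <<'E'
from h import *
st()
im=cv2.imread('pics/w26.png')[90:220,240:440];cv2.imwrite('pics/w26c.png',cv2.resize(im,None,fx=4,fy=4,interpolation=cv2.INTER_CUBIC))
snap('top','t27.png')
for t in ['tape_roll','bin_1','sample_box']: print(t,[(np.round(np.array(d['point'])*[640,480],1),round(d['score'],2)) for d in bot.spot_point('top',t)][:2])
E
```

```text
t 34.375 fx [-0.0742 -0.062   0.1551] yaw-FA 1.593 F [ 1.1 -1.4 -0.2] w 0.0342 zaxis [ 0.006  0.024 -1.   ]
tape_roll [(array([337.1, 340.4]), 0.61)]
bin_1 [(array([416.4, 341.4]), 0.74)]
sample_box [(array([214.7, 134.9]), 0.7)]
```

View pics/w26c.png

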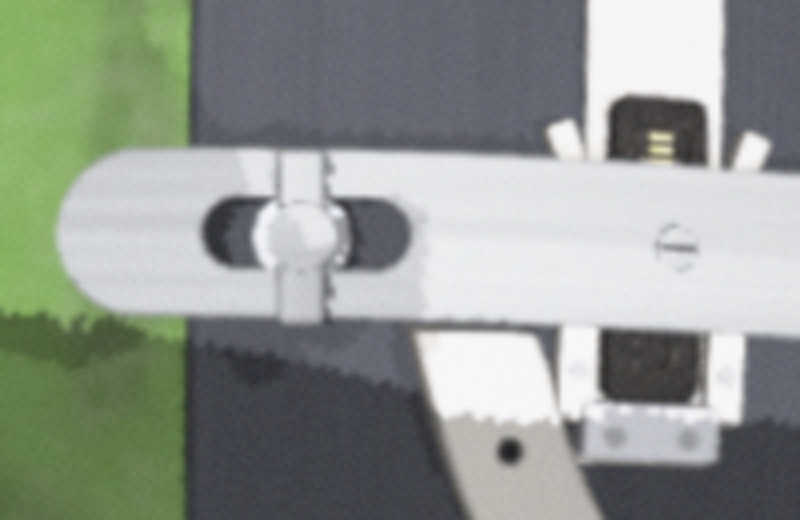

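The crop shows the module's front against the stop face, the strap flat over it, and the wing across the slot. The bystanders are where they were. I'm handing in.

```bash
python3 -c "
from h import *
print(bot.job_done())"
```

```text
the job is handed in; nothing more can be done
None
```

The strap is locked and the job was handed in at about 34 s of the 58 s allowed; no verdict was reported.

I pushed the module home against the end stop, where contact showed about 6 N. I then swept the strap off its rest until the slot dropped over the wing. Last, I gripped the wing, turned it a quarter turn clockwise, let go and raised the gripper clear.

**Last checks:**
- **Module:** its front end touches the stop face, and its rear end stands about 7 mm behind the guide mouths.
- **Strap and wing:** the strap lies flat, the slot centre is within about 2 mm of the bolt axis by eye, and the wing lies straight across the slot.
- **Bystanders:** the tape roll, bin and sample box were found within about 3 pixels (roughly 5 mm) of where they were at the start.

**What failed or disagreed:**
- **Finger tips:** they turned out to sit about 30 mm behind the reported TCP. My first push passed over the module, and I corrected it by touching the nest pad.
- **Joint 6:** it reached its limit in the first approach to the wing, so I used the half-turned grasp. That left a harmless tool tilt of about 1.3°.
- **Wrist camera:** positions from it came out about 3 mm too far along the tool's x axis compared with the top camera and the contacts. I relied on the contacts.

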